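# Pack the welding simulator's dotted workpieces into their foam

## Task

Pack away the welding simulator's practice kit: put each of the four dark-grey workpieces with white tracking dots into the white foam block whose cut-out has the outline of its underside, upright and fully down on the orange floor. The T-joint is still in the holder: draw it out along the channel, level and without forcing it. Set every piece down gently rather than dropping it, and leave the bare steel coupon, which is not part of the kit, where it lies.

Things in the scene. Friction and masses are not known exactly. Their poses are not given: they have to be found in the camera images.
- tee_mid (a point): Dark-grey printed workpiece, white dots, 0.12 kg. T-joint piece, base 100 (x) x 50 (y) x 8 mm, upright web 100 (x) x 10 (y) x 50 mm along its middle, 58 mm high in all. At the start its base is in the holder's channel, the web standing up between the rails. Point: its centre, 29 mm above its underside; z up, x along the web and, in the holder, along the channel. Grasp: the web, from above, across its 10 mm.
- butt_mid (a point): Dark-grey printed workpiece, white dots, 0.12 kg. Butt-joint plate 64 x 64 x 20 mm, with a groove 10 mm wide and 6 mm deep along x in its top and, at each end of the groove, a tab 20 mm wide, 14 mm thick, standing out 16 mm (96 mm over the tabs). Point: its centre, 10 mm above its underside; x along the groove. Grasp: across its 64 mm width, along y.
- corner_mid (a point): Dark-grey printed workpiece, white dots, 0.12 kg. Corner piece of two upright plates, 12 mm thick, 50 mm high, meeting at a right angle; from above an L of 60 x 60 mm. Point: centre of that square, 25 mm above the underside (in air). One plate runs along x, all 60 mm, its mid-plane 24 mm to -y of the point; the other along y, mid-plane 24 mm to -x. Grasp: either plate, from above, across 12 mm.
- pipe_mid (a point): Dark-grey printed workpiece, white dots, 0.12 kg. Pipe on flange: round flange 70 mm in diameter, 8 mm thick, with an upright pipe of 36 mm outer diameter (open top, wall 4 mm) on its middle, 55 mm high in all. Point: on the pipe's axis, 27.5 mm above the underside. Grasp: the pipe, from above.
- holder: Fixed workpiece holder: steel base 130 (x) x 96 x 10 mm and two aluminium rails along x, forming a channel 53 mm wide, 10 mm high, floor 10 mm above the bench. Lips over it leave a 39 mm gap; their tops are 25 mm above the bench. Stop at +x, open at -x: the T-joint comes out along -x and is clear when its centre is 105 mm to -x of the origin. Origin: centre of underside, on the channel's middle line.
- foam_tee: Fixed white foam block 140 (x) x 116 (y) x 30 mm, with a cut-out 8 mm deep, its orange floor 22 mm above the bench: a rectangle 116 (x) x 66 (y) mm, for the T-joint; 7 mm of room all round. Piece and block have their x the same way when packed. Origin: centre of the underside, below the piece's centre point.
- foam_butt: Fixed white foam block 140 (x) x 116 (y) x 30 mm, with a cut-out 8 mm deep, its orange floor 22 mm above the bench: a square 78 x 78 mm with a notch 34 mm wide at both ends along x (110 mm over the notches), for the butt-joint plate; 7 mm of room all round. Piece and block have their x the same way when packed. Origin: centre of the underside, below the piece's centre point.
- foam_corner: Fixed white foam block 140 (x) x 116 (y) x 30 mm, with a cut-out 8 mm deep, its orange floor 22 mm above the bench: an L of 74 x 74 mm, limbs 26 mm wide, one along x on the -y side, one along y on the -x side, for the corner joint; 7 mm of room all round. Piece and block have their x the same way when packed. Origin: centre of the underside, below the piece's centre point.
- foam_pipe: Fixed white foam block 140 (x) x 116 (y) x 30 mm, with a cut-out 8 mm deep, its orange floor 22 mm above the bench: a round of 84 mm, for the pipe's flange; 7 mm of room all round. Piece and block have their x the same way when packed. Origin: centre of the underside, below the piece's centre point.
- steel_coupon_mid (a point): Bare bright-steel coupon, without dots, not part of the kit: plate 64 x 64 mm, 10 mm thick, with a grooved top and two tabs (96 mm over them along x), 0.35 kg. Point: at its centre, 5 mm above its underside.

How it is judged (in metres and radians):
At the end, for the whole second after the job is handed in: Each of the four dotted workpieces rests, released and still, in the foam block with its outline: its centre within 13 mm of the cut-out's centre, its underside within 3 mm of the cut-out's floor, upright within 5 degrees, and (all but the round one) turned with the cut-out within 20 degrees (horizontal distance between tee_mid and foam_tee below 0.013 m and z of tee_mid in the frame of foam_tee below 0.054 m and angle between each of tee_mid, butt_mid, corner_mid, pipe_mid's own z axis and vertical below 0.09 rad and linear speed of each of tee, butt, corner, pipe below 0.02 m/s and angular speed of each of tee, butt, corner, pipe below 0.2 rad/s and angle between the x axis of tee_mid and the x axis of foam_tee, either way round below 0.35 rad and horizontal distance between butt_mid and foam_butt below 0.013 m and z of butt_mid in the frame of foam_butt below 0.035 m and angle between the x axis of butt_mid and the x axis of foam_butt, either way round below 0.35 rad and horizontal distance between corner_mid and foam_corner below 0.013 m and z of corner_mid in the frame of foam_corner below 0.05 m and angle between the x axis of corner_mid and the x axis of foam_corner, either way round below 0.35 rad and horizontal distance between pipe_mid and foam_pipe below 0.013 m and z of pipe_mid in the frame of foam_pipe below 0.0525 m); the robot touches nothing.
It fails at once if the T-joint is tipped out of level (7 degrees) while its base is still in the holder's channel (x of tee_mid in the frame of holder above -0.085 m and horizontal distance between tee_mid and holder below 0.1 m and angle between tee_mid's own z axis and vertical above 0.12 rad).
It fails at once if the T-joint is forced against the holder (more than 40 N) (contact force between tee and holder above 40 N).
It fails at once if the bare steel coupon is moved by more than 15 mm (distance of steel_coupon_mid from where it was at the start of the episode above 0.015 m).
It fails at once if a dotted workpiece is dropped (falls free at more than 0.6 m/s, a drop of about 20 mm) ((contact force between the fingers and tee below 0.05 N and linear speed of tee above 0.6 m/s) or (contact force between the fingers and butt below 0.05 N and linear speed of butt above 0.6 m/s) or (contact force between the fingers and corner below 0.05 N and linear speed of corner above 0.6 m/s) or (contact force between the fingers and pipe below 0.05 N and linear speed of pipe above 0.6 m/s)).
It also fails if it takes over 122 s, if anything falls off the work surface, if the arm or the gripper's body presses on something with over 40 N, if the wrist force passes 120 N, or if a joint passes its speed limit or range.

## Robot

A 6-joint arm with a two-finger parallel gripper is mounted at the origin on the work surface. World frame = base frame: x ahead of the robot, y to its left, z up, the work surface at z = 0. Lengths are in mm, angles in rad, forces in N, time in s.
With the tool pointing down it reaches from about 325 to 775 mm from the base axis. Payload 5.5 kg.
Tool frame: the origin (TCP) lies midway between the tips of the shut fingers; the grasp point (between the pads) lies 19 mm behind it (r.pinch_z is the distance from the TCP to the grasp point, in mm); z points along the fingers, y is the direction in which the jaws open and shut (so a half turn about z gives the same grasp; the last joint's range is limited). The gripper opens to 85 mm and grips with 20 to 120 N. Pads are 22 mm wide; open, the fingers measure 114 mm over their backs; the gripper's body (76 mm by 85 mm) begins 54 mm behind the grasp point. The pads swing forward as they close: fully open they stand 13 mm farther back than shut.
Start: joints at [-1.256, 0.091, 1.231, -0, 1.82, -0.057], TCP at [217.976, -559.019, 231.275] pointing down, gripper open.
Joint ranges: [-2.87, 2.87], [-0.86, 2.18], [0.17, 2.46], [-1.51, 4.65], [0.06, 2.69], [-2.65, 2.65]. Speed limits (rad/s): [2.57, 2.57, 3.01, 3.14, 3.14, 3.14].

## Interface

Orientations are given as a 3x3 rotation matrix whose columns are the frame's x, y, z axes.
In Python, from station import r gives the robot as it stands.
- The arm moves only by the tool jog_arm, never from a script. Its argument "moves" is one flat list of numbers, 7 for each row, row after row: the opening, from 0 (shut) to 1 (fully open), then the shift along the tool's x, y, z in mm, then the turn, a rotation vector about the tool's x, y, z in degrees. A call has 1 to 8 rows; each row is the pose to reach, as a shift and turn from the pose measured when the call began, along the tool's axes at that moment; what a row does not reach only later rows make up. A row lasts 1/8 s, in which the tool goes at most 62.5 mm and 10.7 degrees, less where a joint would pass 70% of its speed; a pose out of reach is approached as far as the arm can. A call with a gripper value outside its range is refused whole. The fingers move at their own pace and stop on an object; "squeeze" is the grip in N (left out, the last holds). Time passes only in rows, so rows that repeat a pose let the fingers close. It gives the time, the measured TCP pose, the force and the opening at its end, in the units of the state.
- r.sense(): the state, without advancing time (a new reading comes with each control period).
- r.read_camera(name): name is "scene" or "top" or "wrist"; returns a dict with "frame" (420x560x3 uint8, blue, green, red), "z_map" (420x560 float32, mm along the optical axis (not along the pixel's ray), 0 where there is no reading), "fx", "fy", "cx", "cy" (pixels), "eye" and "rotation" of the camera in the world. Camera axes: x right, y down, z forward; pixel columns grow to the right and rows downward; lengths in mm; the calibration is good to about 2 mm. A picture is of the moment at which its call begins.
- r.close_job(): hands the job in, once; it reports no verdict.
Trained networks look in the newest picture that a camera, given by its name, has taken for a name from the list of things; names that differ only in an ending like _2 or _b are one class to them, and where a whole thing is asked for, a point or a joint stands for the part that bears it (a point fixed in the world has none). Each returns a list of dicts, best first, with "score" (0 to 1); they miss things now and then, are a little off and sometimes report something else, mostly with a low value. They report only what shows in the picture. A call takes as long as a camera call.
- r.find_in(camera, target): "xy" ([column, row] in pixels, amid what is visible of it).
- r.outline_of(camera, target): "pixels" (420x560 bool, what is visible of it) and "xy" ([column, row] in pixels, amid what is visible of it).
- r.pinpoint(camera, target): "xy" ([column, row] in pixels: a listed point, or the origin of a listed thing).
The state is a dict: "time": time; "joint_positions": joint angles; "joint_velocities": joint speeds; "joint_torque": joint torques, N m; "tcp_pos": TCP position; "tcp_rot": TCP orientation; "wrist_force": force on the tool from outside, world axes, zero at the start; "ft_torque": the same for the moment, N m; "grip_width": finger opening in mm.
Only numpy, scipy, OpenCV 4.12 (cv2) and the standard library are available. Lean on these libraries where they do the work, as an engineer would, in place of code of your own. Each camera call takes 0.05 s, during which the arm holds its last target.

## Working session

There is one attempt and no reset: what is moved stays moved. The work goes in short steps, Python scripts to look and compute and a tool call to move; the robot and the scene stay as the last step left them, time stands still between calls to the robot, and variables do not carry over. Pictures are saved under pics/ and viewed, and the job is handed in when it is done.

Besides the shell and the picture viewer there is one more tool, called after "Emit:" as name(argument=value, ...), one argument or row to a line, values as JSON. jog_arm: Moves the arm, as the interface text tells. Its arguments: {"type":"object","properties":{"moves":{"type":"array"},"squeeze":{"type":"number"}},"required":["moves"]}

```bash
ls; mkdir -p pics; python3 - <<'E'
from station import r
import cv2
for n in ("scene","top","wrist"):
    c=r.read_camera(n); cv2.imwrite(f"pics/{n}0.png",c["frame"]); print(n,c["fx"],c["cx"],c["cy"],c["eye"],c["rotation"])
s=r.sense(); print(s)
E
```

```text
pics
scene 505.2365563506659 274.16997741331005 210.14308029281162 [1054.29377142  637.79134124 1120.169022  ] [[-0.7840692   0.48754863 -0.38409872]
 [ 0.6204076   0.63374448 -0.46201986]
 [ 0.01816329 -0.6005533  -0.7993784 ]]
top 418.3740032706887 280.6113784144011 210.89109927266875 [ 431.35420459   38.22469392 1094.57011972] [[ 0.01881138 -0.99253381  0.12051046]
 [-0.99951726 -0.02164934 -0.02228357]
 [ 0.02472616 -0.1200331  -0.99246192]]
wrist 364.4939286878897 276.57364019097474 207.33948099858986 [ 288.36059779 -530.85044929  371.07928864] [[ 0.36304139 -0.88767823 -0.28324602]
 [-0.93177129 -0.34644513 -0.10852667]
 [-0.00179244  0.30332018 -0.95288701]]
{'time': 0.15, 'joint_positions': array([-1.25571981e+00,  9.17358321e-02,  1.23162787e+00, -3.46622665e-06,
        1.81976504e+00, -5.67106040e-02]), 'joint_velocities': array([ 0.00040505, -0.00168137, -0.00231616,  0.00092638, -0.00011908,
        0.00124225]), 'joint_torque': array([ 1.39389969e-03, -4.59372354e+01, -4.18527281e+01, -4.44156899e-05,
        9.57024662e-03, -2.53722385e-05]), 'tcp_pos': array([ 217.89688077, -558.81757652,  230.37020049]), 'tcp_rot': array([[ 9.31679936e-01,  3.63279874e-01, -4.79212950e-04],
       [ 3.63280180e-01, -9.31678797e-01,  1.45943515e-03],
       [ 8.37108733e-05, -1.53381502e-03, -9.99998820e-01]]), 'wrist_force': array([0.43939821, 0.24247694, 1.02967329]), 'ft_torque': array([-0.01955132, -0.0752923 ,  0.02505699]), 'grip_width': 85.29892506022598}
```

View pics/top0.png

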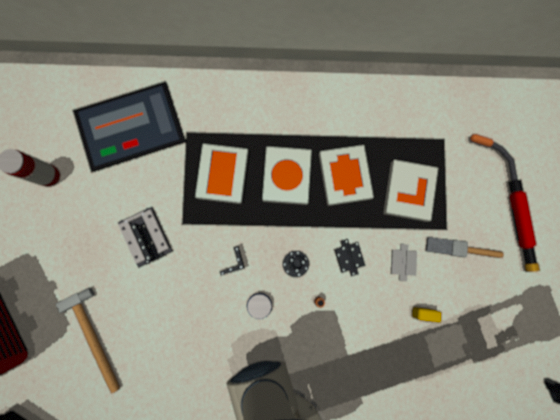

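View pics/scene0.png

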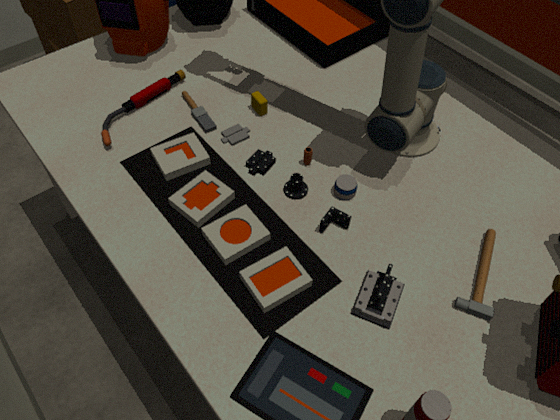

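```bash
cat > h.py <<'E'
from station import r
import numpy as np, cv2
def ray(c,uv):
    uv=np.atleast_2d(uv).astype(float)
    d=np.c_[(uv[:,0]-c["cx"])/c["fx"],(uv[:,1]-c["cy"])/c["fy"],np.ones(len(uv))]
    return d@np.array(c["rotation"]).T
def at_z(c,uv,z):
    d=ray(c,uv); e=np.array(c["eye"]); return e+d*((z-e[2])/d[:,2])[:,None]
def cloud(c,mask=None):
    z=c["z_map"]; m=z>0
    if mask is not None: m&=mask
    v,u=np.nonzero(m)
    return np.array(c["eye"])+ray(c,np.c_[u,v])*z[v,u][:,None]
def proj(c,P):
    q=(np.atleast_2d(P)-np.array(c["eye"]))@np.array(c["rotation"])
    return np.c_[c["fx"]*q[:,0]/q[:,2]+c["cx"],c["fy"]*q[:,1]/q[:,2]+c["cy"]]
Z={"tee_mid":39,"butt_mid":10,"corner_mid":25,"pipe_mid":27.5,"holder":0,"foam_tee":0,"foam_butt":0,"foam_corner":0,"foam_pipe":0,"steel_coupon_mid":5}
E
python3 - <<'E'
from h import *
for n in ("top","scene"):
    c=r.read_camera(n)
    for t in Z:
        for p in r.pinpoint(n,t)[:2]:
            print(n,t,round(p["score"],2),np.round(p["xy"],1),at_z(c,p["xy"],Z[t])[0].round(1))
c=r.read_camera("top")
f=c["frame"].astype(int)
org=((f[...,2]>170)&(f[...,1]<130)&(f[...,0]<90)).astype(np.uint8)
n,l,st,ce=cv2.connectedComponentsWithStats(org)
for i in range(1,n):
    if st[i,4]>200:
        P=cloud(c,l==i); v,u=np.nonzero(l==i)
        Q=at_z(c,np.c_[u,v],22)[:,:2].astype(np.float32)
        print("orange",ce[i].round(1),st[i,4],"z",np.median(P[:,2]).round(1),cv2.minAreaRect(Q))
P=cloud(c); 
for x in (0,):
    fl=P[(P[:,0]>250)&(P[:,0]<350)&(abs(P[:,1])<300)]; print("bench z",np.percentile(fl[:,2],[10,50,90]))
E
```

```text
top tee_mid 0.68 [143.8 243.9] [469.  354.7  39. ]
top butt_mid 0.59 [349.4 258.1] [ 443.9 -166.4   10. ]
top corner_mid 0.62 [234.1 260. ] [433.4 129.7  25. ]
top pipe_mid 0.91 [297.1 262.6] [429.8 -30.   27.5]
top holder 0.63 [142.2 237.1] [487.9 371.6   0. ]
top holder 0.46 [287.  176.9] [655.8  -1.7   0. ]
top foam_tee 0.77 [219.7 175.1] [656.4 177.1   0. ]
top foam_butt 0.55 [145.5 236.5] [489.7 363.2   0. ]
top foam_corner 0.78 [409.1 192.8] [ 620.4 -328.6    0. ]
top foam_corner 0.69 [231.5 260.3] [432.5 138.5   0. ]
top foam_pipe 0.91 [287.7 176.4] [657.2  -3.5   0. ]
top steel_coupon_mid 0.9 [403.8 260.8] [ 439.7 -309.7    5. ]
scene tee_mid 0.94 [383. 288.] [472.5 356.9  39. ]
scene butt_mid 0.78 [260.5 161.1] [ 440.2 -171.1   10. ]
scene corner_mid 0.72 [335.3 225.4] [430.7 143.7  25. ]
scene pipe_mid 0.92 [295.6 179.5] [413.6 -41.9  27.5]
scene holder 0.74 [373.7 302.3] [498.  360.4   0. ]
scene foam_tee 0.66 [271.3 281.4] [660.4 161.2   0. ]
scene foam_butt 0.92 [202.2 203.1] [ 660.2 -151.6    0. ]
scene foam_corner 0.88 [180.5 159.6] [ 620.6 -328.2    0. ]
scene foam_pipe 0.75 [206.3 202.7] [ 650.3 -145.8    0. ]
scene foam_pipe 0.65 [239.6 237.4] [645.3   5.4   0. ]
scene steel_coupon_mid 0.82 [234.9 133.9] [ 431.3 -313.6    5. ]
orange [221.3 173.3] 1012 z 23.7 ((657.6748046875, 170.58291625976562), (62.542991638183594, 112.1963882446289), 84.56610107421875)
orange [345.8 174.5] 916 z 23.0 ((661.619140625, -155.09413146972656), (105.66205596923828, 74.0047378540039), 9.985047340393066)
orange [286.6 174.7] 726 z 23.1 ((657.834228515625, -0.75567626953125), (77.10044860839844, 78.41116333007812), 1.3242998123168945)
orange [414.3 194.5] 359 z 22.7 ((624.1255493164062, -327.39190673828125), (68.5856704711914, 69.35993194580078), 80.88129425048828)
bench z [-2.38125481  0.30354718  3.69889191]
```

View pics/wrist0.png

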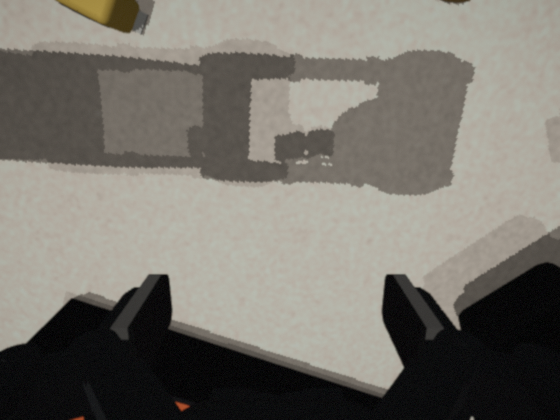

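```bash
python3 - <<'E'
from h import *
c=r.read_camera("top"); f=c["frame"]
a=cv2.resize(f[220:290,110:270],None,fx=5,fy=5,interpolation=cv2.INTER_CUBIC); b=cv2.resize(f[220:290,260:420],None,fx=5,fy=5,interpolation=cv2.INTER_CUBIC)
# rectified foam view at z=30, and pieces at z=20
def rect(x0,x1,y0,y1,z,s,c=c):
    # image: up=+x, right=-y
    W=int((y1-y0)*s);H=int((x1-x0)*s)
    g=np.array([[x1,y1,z],[x1,y0,z],[x0,y0,z],[x0,y1,z]],float)
    M=cv2.getPerspectiveTransform(proj(c,g).astype(np.float32),np.float32([[0,0],[W,0],[W,H],[0,H]]))
    return cv2.warpPerspective(c["frame"],M,(W,H),flags=cv2.INTER_CUBIC)
cv2.imwrite("pics/pieces.png",np.vstack([a[:290],b[:290]])); cv2.imwrite("pics/foam_rect.png",rect(560,740,-410,250,30,1.2))
E
```

```text
(no output)
```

View pics/pieces.png

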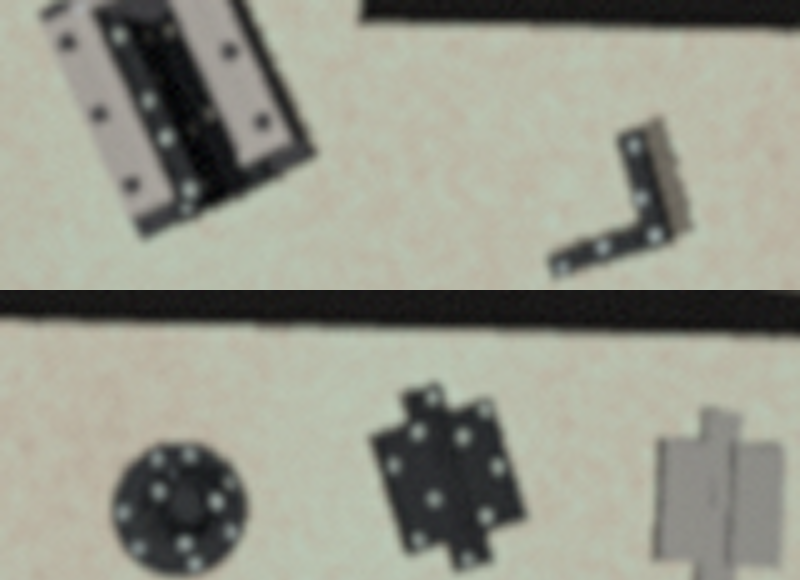

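View pics/foam_rect.png

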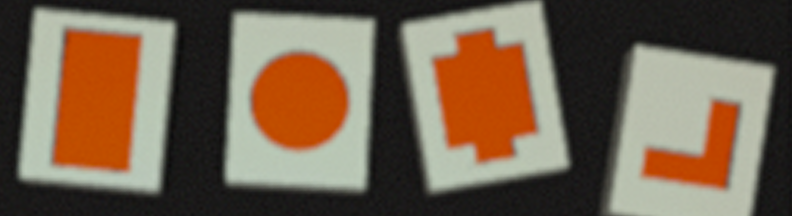

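```bash
python3 - <<'E'
from h import *
c=r.read_camera("top"); f=c["frame"].astype(int)
hsv=cv2.cvtColor(c["frame"],cv2.COLOR_BGR2HSV)
m=(f[...,2]>110).astype(np.uint8); m[:136]=0;m[224:]=0;m[:,:190]=0;m[:,442:]=0
n,l,st,ce=cv2.connectedComponentsWithStats(m)
for i in range(1,n):
    if st[i,4]>500:
        v,u=np.nonzero(l==i); P=at_z(c,np.c_[u,v],30)
        q=cloud(c,l==i); 
        print("block",st[i],cv2.minAreaRect(P[:,:2].astype(np.float32)),P[:,:2].mean(0))
# pieces dark
m=((f.max(-1)<95)).astype(np.uint8)
# holder, corner etc via height
for nme,(u0,u1,v0,v1),z in (("corner",(215,252,240,282),50),("pipe",(278,312,246,282),8),("butt",(330,369,234,282),18)):
    mm=np.zeros_like(m); mm[v0:v1,u0:u1]=m[v0:v1,u0:u1]; mm=cv2.morphologyEx(mm,cv2.MORPH_CLOSE,np.ones((5,5)))
    v,u=np.nonzero(mm); P=at_z(c,np.c_[u,v],z); print(nme,len(v),cv2.minAreaRect(P[:,:2].astype(np.float32)),P[:,:2].mean(0))
E
```

```text
block [ 196  144   52   59 2490] ((656.6594848632812, 169.5719451904297), (118.45490264892578, 142.70188903808594), 84.49632263183594) [656.08030812 169.57842019]
block [ 320  145   53   60 2454] ((660.4127197265625, -153.85687255859375), (142.62745666503906, 119.04804992675781), 9.845706939697266) [ 659.91378412 -153.89804535]
block [ 263  147   48   57 2458] ((655.8462524414062, 0.2574119567871094), (117.86431121826172, 142.9449462890625), 87.15584564208984) [6.55310678e+02 3.57514713e-01]
block [ 386  160   52   61 2463] ((623.3502197265625, -325.50604248046875), (119.03569793701172, 143.14187622070312), 80.87007904052734) [ 622.85826054 -325.39639574]
corner 202 ((433.9500732421875, 137.07421875), (55.37700271606445, 59.938045501708984), 17.69754981994629) [429.90549517 122.95872515]
pipe 516 ((427.5548400878906, -27.2109375), (63.99721908569336, 64.63824462890625), 1.0300315618515015) [427.60191415 -27.12195894]
butt 680 ((447.5628967285156, -164.21774291992188), (91.78417205810547, 63.877586364746094), 17.38202667236328) [ 446.65373748 -164.2252787 ]
```

```bash
cat >> h.py <<'E'
from scipy.spatial.transform import Rotation as Ro
def Ryaw(a):
    a=np.radians(a);c,s=np.cos(a),np.sin(a); return np.array([[c,s,0],[s,-c,0],[0,0,-1.]])
def plan(p,yaw,tag=""):
    s=r.sense(); R=s["tcp_rot"]; d=R.T@(np.array(p)-s["tcp_pos"]); w=Ro.from_matrix(R.T@Ryaw(yaw)).as_rotvec(degrees=True)
    print(tag,"shift",d.round(1),"turn",w.round(1),"len",np.linalg.norm(d).round(1),"rows>=",max(np.linalg.norm(d)/62.5,np.linalg.norm(w)/10.7).round(1)); return d,w
def st():
    s=r.sense(); print("t",round(s["time"],2),"tcp",s["tcp_pos"].round(1),"yaw",np.degrees(np.arctan2(s["tcp_rot"][1,0],s["tcp_rot"][0,0])).round(2),"F",s["wrist_force"].round(1),"w",round(s["grip_width"],1)); return s
E
python3 - <<'E'
from h import *
st(); plan((400,-90,230),10)
E
```

```text
t 1.4 tcp [ 218.  -559.   231.3] yaw 21.3 F [ 0.1 -0.7  0.1] w 85.4
 shift [ 340.  -370.9    1.3] turn [ 0.   0.  11.3] len 503.1 rows>= 8.0
```

Emit:
jog_arm(
  moves=[1,42,-46,0,0,0,1.5,1,85,-93,0,0,0,3,1,128,-139,0,0,0,4.5,1,170,-186,0,0,0,6,1,213,-232,0,0,0,7.5,1,255,-278,0,0,0,9,1,298,-325,0,0,0,10,1,340,-371,0,0,0,11.3],
)

```text
time: 2.4
tcp_pos: [399.1, -91.2, 231.7]
tcp_rot: [[0.985, 0.173, 0.001], [0.173, -0.985, -0.0], [0.001, 0.001, -1.0]]
wrist_force: [0.5, -0.4, -0.5]
grip_width: 85.4
```

```bash
python3 - <<'E'
from h import *
st()
c=r.read_camera("wrist"); cv2.imwrite("pics/w1.png",c["frame"]); np.savez("w1.npz",**c)
for t in ("pipe_mid","butt_mid","corner_mid","steel_coupon_mid"):
    for p in r.pinpoint("wrist",t)[:1]: print(t,round(p["score"],2),np.round(p["xy"],1),at_z(c,p["xy"],Z[t])[0].round(1))
E
```

```text
t 2.4 tcp [399.1 -91.2 231.7] yaw 9.95 F [ 0.5 -0.4 -0.5] w 85.4
pipe_mid 0.62 [215.  136.6] [424.1 -28.1  27.5]
butt_mid 0.72 [359.9 134.5] [ 448.2 -165.4   10. ]
corner_mid 0.85 [ 36.6 102.7] [426.1 137.   25. ]
steel_coupon_mid 0.63 [493.1 173.9] [ 432.5 -311.2    5. ]
```

View pics/w1.png

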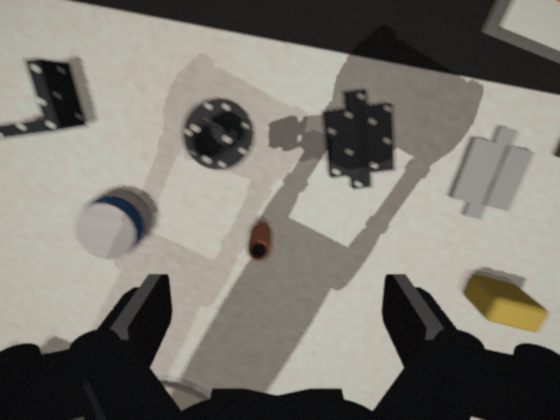

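```bash
python3 - <<'E'
from h import *
c=dict(np.load("w1.npz")); 
f=c["frame"].max(-1)
m=(f<75).astype(np.uint8)
for nme,(u0,u1,v0,v1),zs in (("pipe",(175,262,90,175),(8,)),("butt",(318,402,82,195),(14,20)),("corner",(0,90,50,142),(50,))):
    mm=np.zeros_like(m); mm[v0:v1,u0:u1]=m[v0:v1,u0:u1]; mm=cv2.morphologyEx(mm,cv2.MORPH_CLOSE,np.ones((7,7)))
    mm=cv2.morphologyEx(mm,cv2.MORPH_OPEN,np.ones((5,5)))
    n,l,s,_=cv2.connectedComponentsWithStats(mm); k=1+s[1:,4].argmax(); print(s[k])
    v,u=np.nonzero(l==k)
    for z in zs: P=at_z(c,np.c_[u,v],z); print(nme,len(v),z,cv2.minAreaRect(P[:,:2].astype(np.float32)),P[:,:2].mean(0))
    if nme=="pipe": print(cv2.fitEllipse(cv2.convexHull(P[:,:2].astype(np.float32))))
    mk=(l==k)
    q=cloud(c,mk); print("z pct",np.percentile(q[:,2],[5,50,95]).round(1))
    t=q[q[:,2]>q[:,2].max()-10]; print("top pts",t.mean(0).round(1),len(t))
    if nme=="butt":
        # body only by erosion: width direction
        b=cv2.morphologyEx(mm,cv2.MORPH_OPEN,np.ones((34,34))); v,u=np.nonzero(b); print(cv2.minAreaRect(at_z(c,np.c_[u,v],20)[:,:2].astype(np.float32)))
    cv2.imwrite(f"pics/m_{nme}.png",mm*255)
E
```

```text
[ 185  100   67   68 3407]
pipe 3407 8 ((424.3609619140625, -27.808757781982422), (64.07820129394531, 66.4977035522461), 22.945619583129883) [424.89612126 -28.36663936]
((424.0231018066406, -27.835968017578125), (63.397403717041016, 67.96458435058594), 58.25282287597656)
z pct [ 5.2  7.4 53.5]
top pts [422.2 -29.5  52.5] 624
[ 324   90   69   96 4857]
butt 4857 14 ((443.28094482421875, -164.14926147460938), (92.87847137451172, 65.4188003540039), 15.396612167358398) [ 445.48909117 -164.06238972]
butt 4857 20 ((443.78448486328125, -162.70285034179688), (91.32427215576172, 64.32414245605469), 15.396352767944336) [ 445.95564836 -162.61744307]
z pct [ 4.  17.8 19.4]
top pts [ 444.6 -165.    16.9] 4440
((443.7931213378906, -163.17108154296875), (65.05292510986328, 63.4166145324707), 15.39661979675293)
[   0   60   85   75 3021]
corner 3021 50 ((433.7303466796875, 124.60564422607422), (55.453285217285156, 76.5802993774414), 17.454275131225586) [434.98419517 108.39734992]
z pct [ 8.3 43.1 49.1]
top pts [429.7 119.5  47.4] 1613
```

```bash
python3 - <<'E'
from h import *
st(); plan((424.5,-28.5,90),10); plan((424.5,-28.5,16),10)
E
```

```text
t 2.65 tcp [398.7 -93.1 231.4] yaw 10.08 F [ 0.6 -0.4 -0.2] w 85.4
 shift [ 36.7 -59.1 141.3] turn [0.  0.  0.1] len 157.6 rows>= 2.5
 shift [ 36.7 -59.2 215.3] turn [0.  0.  0.1] len 226.3 rows>= 3.6
```

Emit:
jog_arm(
  moves=[0.85,18,-30,50,0,0,0,0.8,37,-59,95,0,0,0,0.8,37,-59,140,0,0,0,0.8,37,-59,165,0,0,0,0.8,37,-59,185,0,0,0,0.8,37,-59,200,0,0,0,0.8,37,-59,212,0,0,0,0.8,37,-59,215,0,0,0],
  squeeze=30,
)

```text
time: 3.65
tcp_pos: [424.5, -29.1, 15.8]
tcp_rot: [[0.985, 0.174, -0.001], [0.174, -0.985, -0.001], [-0.001, 0.0, -1.0]]
wrist_force: [0.5, -0.5, 0.1]
grip_width: 68.1
```

Picture before closing, to see tip clearance.

```bash
python3 - <<'E'
from h import *
c=r.read_camera("wrist"); cv2.imwrite("pics/w2.png",c["frame"]);st()
E
```

```text
t 3.7 tcp [424.7 -29.   16. ] yaw 10.04 F [-0.7  0.8 -0.4] w 68.5
```

View pics/w2.png

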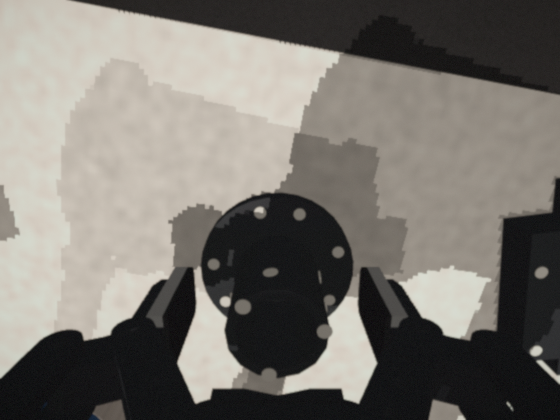

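Emit:
jog_arm(
  moves=[0.2,0,0,0,0,0,0,0.2,0,0,0,0,0,0,0.2,0,0,0,0,0,0,0.2,0,0,0,0,0,0,0.2,0,0,0,0,0,0,0.2,0,0,0,0,0,0],
  squeeze=30,
)

```text
time: 4.45
tcp_pos: [425.2, -29.0, 16.8]
tcp_rot: [[0.985, 0.174, 0.001], [0.174, -0.985, -0.001], [0.001, 0.001, -1.0]]
wrist_force: [0.1, -0.1, 5.6]
grip_width: 34.8
```

```bash
python3 - <<'E'
from h import *
st(); plan((655.6,0.3,75),0);plan((655.6,0.3,38.5),0)
E
```

```text
t 4.45 tcp [425.2 -29.   16.8] yaw 10.05 F [ 0.1 -0.1  5.6] w 34.8
 shift [232.   11.4 -58. ] turn [ 0.1 -0.1 10. ] len 239.4 rows>= 3.8
 shift [232.   11.3 -21.5] turn [ 0.1 -0.1 10. ] len 233.2 rows>= 3.7
```

Emit:
jog_arm(
  moves=[0.2,0,0,-20,0,0,0,0.2,0,0,-60,0,0,0,0.2,45,3,-65,0,0,2.5,0.2,95,5,-65,0,0,5,0.2,145,7,-65,0,0,7.5,0.2,195,9,-62,0,0,10,0.2,225,11,-58,0,0,10,0.2,232,11.4,-55,0,0,10],
)

```text
time: 5.45
tcp_pos: [655.9, 0.6, 69.8]
tcp_rot: [[1.0, 0.001, -0.002], [0.001, -1.0, -0.001], [-0.002, 0.001, -1.0]]
wrist_force: [0.6, 0.1, -0.4]
grip_width: 35.5
```

```bash
python3 - <<'E'
from h import *
c=r.read_camera("wrist"); cv2.imwrite("pics/w3.png",c["frame"]);st();t=r.read_camera("top"); cv2.imwrite("pics/t3.png",cv2.resize(t["frame"][120:240,180:450],None,fx=2.8,fy=2.8))
E
```

```text
t 5.5 tcp [6.555e+02 5.000e-01 6.960e+01] yaw 0.07 F [-1.5 -0.9 -1.5] w 34.9
```

View pics/w3.png

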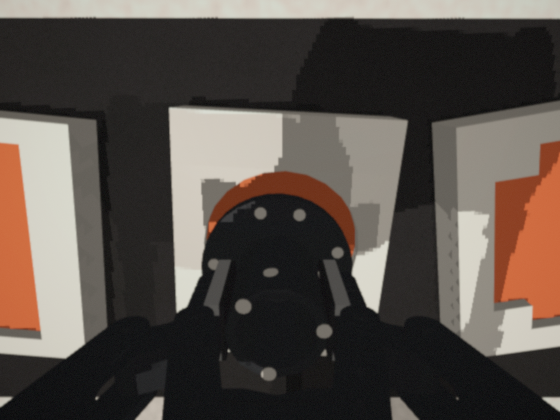

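```bash
python3 - <<'E'
from h import *
c=r.read_camera("wrist")
print(at_z(c,[(170,108),(407,122),(177,355)],30).round(1))
f=c["frame"].copy(); a=np.linspace(0,6.28,80)
for (x,y,R,z,col) in ((655.6,.3,42,30,(0,255,0)),(655.6,.3,42,22,(0,255,255)),(655.6,.3,35,61,(255,0,0))):
    for p in proj(c,np.c_[x+R*np.cos(a),y+R*np.sin(a),a*0+z]): cv2.circle(f,tuple(int(v) for v in p),1,col,-1)
cv2.imwrite("pics/w3b.png",f)
E
```

```text
[[722.7  51.4  30. ]
 [716.3 -62.9  30. ]
 [579.9  59.9  30. ]]
```

View pics/w3b.png

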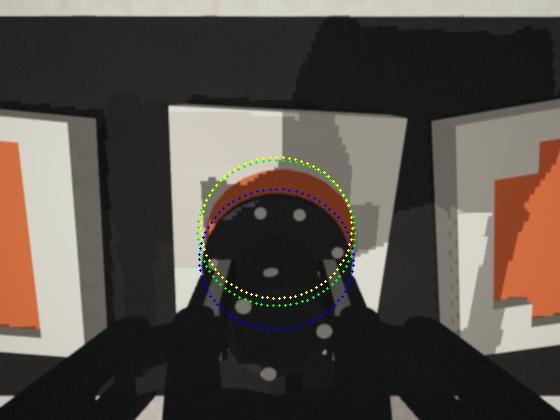

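Emit:
jog_arm(
  moves=[0.2,-3,2,5,0,0,0,0.2,-3,2,14,0,0,0,0.2,-3,2,21,0,0,0,0.2,-3,2,26,0,0,0,0.2,-3,2,29,0,0,0,0.2,-3,2,30,0,0,0,0.2,-3,2,31,0,0,0,0.2,-3,2,31,0,0,0],
)

```text
time: 6.6
tcp_pos: [651.6, -1.8, 40.2]
tcp_rot: [[1.0, 0.001, -0.001], [0.001, -1.0, -0.001], [-0.001, 0.001, -1.0]]
wrist_force: [0.0, -0.8, -1.0]
grip_width: 35.4
```

```bash
python3 - <<'E'
from h import *
c=r.read_camera("wrist"); cv2.imwrite("pics/w4.png",c["frame"]);st()
E
```

```text
t 6.65 tcp [651.6  -1.8  40.2] yaw 0.05 F [ 0.2 -0.  -1.2] w 35.1
```

View pics/w4.png

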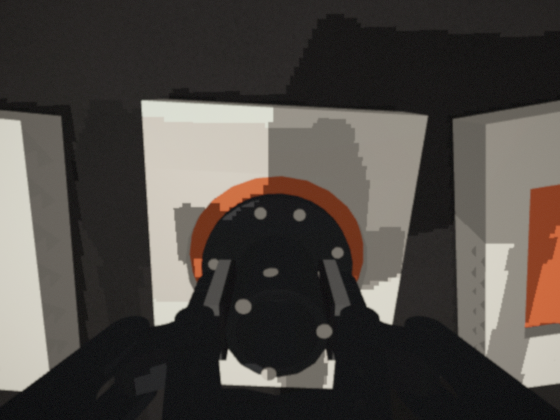

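Emit:
jog_arm(
  moves=[0.2,0,0,1,0,0,0,0.2,0,0,2,0,0,0,0.2,0,0,2.5,0,0,0,0.2,0,0,2.5,0,0,0],
)

```text
time: 7.15
tcp_pos: [651.7, -1.8, 38.9]
tcp_rot: [[1.0, 0.001, -0.0], [0.001, -1.0, -0.001], [-0.0, 0.001, -1.0]]
wrist_force: [-3.9, 0.6, 4.6]
grip_width: 35.2
```

Contact (4.6 N up). Release slowly, then rise.

Emit:
jog_arm(
  moves=[0.5,0,0,0,0,0,0,0.7,0,0,0,0,0,0,0.8,0,0,0,0,0,0,0.8,0,0,-10,0,0,0,0.8,0,0,-40,0,0,0,0.8,0,0,-90,0,0,0,0.9,0,0,-140,0,0,0,1,0,0,-170,0,0,0],
)

```text
time: 8.15
tcp_pos: [652.4, -1.7, 213.6]
tcp_rot: [[1.0, 0.001, 0.005], [0.001, -1.0, -0.001], [0.005, 0.001, -1.0]]
wrist_force: [-0.4, -0.4, 0.4]
grip_width: 85.8
```

```bash
python3 - <<'E'
from h import *
c=r.read_camera("wrist"); cv2.imwrite("pics/w5.png",c["frame"]);np.savez("w5.npz",**c);st()
P=cloud(c); 
plan((444.3,-164.5,120),16.2)
E
```

```text
t 8.2 tcp [653.3  -1.7 217.8] yaw 0.05 F [-0.8  0.6  2.4] w 85.4
 shift [-210.1  162.4   95.9] turn [  0.2  -0.6 -16.1] len 282.3 rows>= 4.5
```

View pics/w5.png

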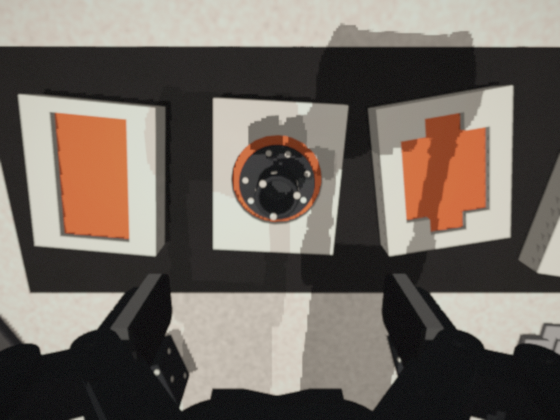

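```bash
python3 - <<'E'
from h import *
c=dict(np.load("w5.npz"))
f=c["frame"].astype(int)
org=((f[...,2]>90)&(f[...,2]>2*f[...,0]+20)).astype(np.uint8)
n,l,s,ce=cv2.connectedComponentsWithStats(cv2.morphologyEx(org,cv2.MORPH_CLOSE,np.ones((5,5))))
for i in range(1,n):
    if s[i,4]>800:
        v,u=np.nonzero(l==i)
        for z in (22,30): print(s[i],z,cv2.minAreaRect(at_z(c,np.c_[u,v],z)[:,:2].astype(np.float32)))
for q in ([(370,107),(513,86),(511,238),(385,257)],):
    P=at_z(c,q,30)[:,:2]; print(P.round(1),P.mean(0),cv2.minAreaRect(P.astype(np.float32)))
# flange centre
d=np.array([(268,152),(288,154),(309,174),(245,180)])
E
```

```text
[  55  114   73  125 7889] 22 ((651.0399169921875, 169.29034423828125), (61.56644058227539, 113.8887939453125), 84.51560974121094)
[  55  114   73  125 7889] 30 ((652.875732421875, 165.18563842773438), (60.08652114868164, 111.15116882324219), 84.51560974121094)
[ 402  114   83  117 7459] 22 ((654.8079223632812, -157.72003173828125), (108.0192642211914, 73.85604858398438), 9.689434051513672)
[ 402  114   83  117 7459] 30 ((656.5532836914062, -153.96417236328125), (105.42266845703125, 72.08073425292969), 9.689438819885254)
[ 233  136   88   85 1400] 22 ((650.551513671875, -1.8605270385742188), (80.22352600097656, 81.63542175292969), 0.012395545840263367)
[ 233  136   88   85 1400] 30 ((652.3990478515625, -1.851165771484375), (78.29512023925781, 79.673095703125), 0.012502165511250496)
[[ 716.2  -82.2]
 [ 733.4 -202. ]
 [ 595.  -227. ]
 [ 575.  -107.8]] [ 654.9168269  -154.73354105] ((655.6040649414062, -154.59970092773438), (145.01287841796875, 120.8886489868164), 10.240833282470703)
```

Emit:
jog_arm(
  moves=[1,-45,35,10,0,0,-3,1,-95,70,30,0,0,-6,1,-140,105,50,0,0,-9,1,-180,140,70,0,0,-12,1,-205,158,85,0,0,-15,1,-210,162,94,0,-0.5,-16,1,-210,162.4,96,0,-0.6,-16.1],
)

```text
time: 9.07
tcp_pos: [444.6, -164.3, 119.7]
tcp_rot: [[0.961, 0.277, -0.0], [0.277, -0.961, -0.003], [-0.001, 0.002, -1.0]]
wrist_force: [0.4, 0.5, -0.3]
grip_width: 85.4
```

```bash
python3 - <<'E'
from h import *
st();c=r.read_camera("wrist"); cv2.imwrite("pics/w6.png",c["frame"])
P=cloud(c); m=(P[:,2]>13)&(P[:,2]<24)&(abs(P[:,0]-444)<65)&(abs(P[:,1]+164)<65)
Q=P[m]; print(len(Q),np.median(Q[:,2]),cv2.minAreaRect(Q[:,:2].astype(np.float32)))
z=c["z_map"]; print(z[265:300:6,140:172:6].round(0),z[265:300:6,385:415:6].round(0))
E
```

```text
t 9.07 tcp [ 444.6 -164.3  119.7] yaw 16.11 F [ 0.4  0.5 -0.3] w 85.4
7237 18.26935049218227 ((441.9160461425781, -167.85202026367188), (95.19194030761719, 64.14904022216797), 17.511388778686523)
[[291. 289. 289. 290. 290. 289.]
 [290. 291. 292. 290. 291. 291.]
 [293. 137. 138. 136. 139. 291.]
 [295. 134. 133. 133. 138. 295.]
 [129. 129. 128. 130. 138. 147.]
 [125. 125. 125. 131. 139. 146.]] [[289. 290. 291. 292. 284.]
 [291. 292. 292. 292. 281.]
 [142. 138. 137. 137. 283.]
 [143. 136. 132. 134. 132.]
 [144. 136. 129. 129. 129.]
 [143. 135. 129. 124. 126.]]
```

View pics/w6.png

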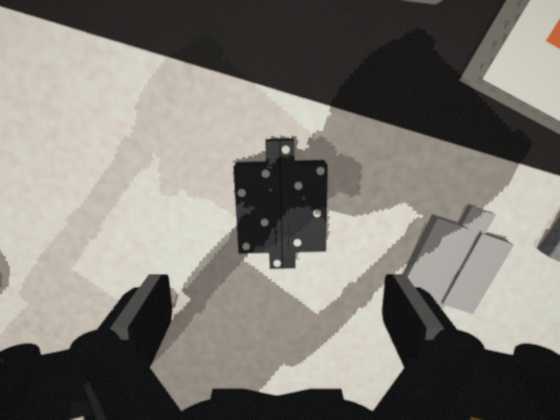

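```bash
cat >> h.py <<'E'
def tips(c):
    s=r.sense(); P=(cloud(c)-s["tcp_pos"])@s["tcp_rot"]
    m=(abs(P[:,0])<14)&(P[:,2]>-60)&(P[:,2]<25)&(abs(P[:,1])<60)
    for sg in (-1,1):
        q=P[m&(P[:,1]*sg>3)]
        if len(q): print("tip side",sg,len(q),"zmax",np.percentile(q[:,2],[95,99,100]).round(1),"inner y",np.percentile(abs(q[:,1]),[1,5,50]).round(1))
E
python3 - <<'E'
from h import *
c=r.read_camera("wrist"); tips(c); plan((442.5,-167,60),17)
E
```

```text
tip side -1 5060 zmax [-16.8 -12.9 -10.7] inner y [42.6 42.9 44.6]
tip side 1 5120 zmax [-16.8 -12.9 -11. ] inner y [41.6 41.9 43.7]
 shift [-3.5  2.  60.2] turn [ 0.2  0.  -0.8] len 60.3 rows>= 1.0
```

Emit:
jog_arm(
  moves=[0.85,-3.5,2,20,0,0,-0.8,0.8,-3.5,2,45,0,0,-0.8,0.8,-3.5,2,58,0,0,-0.8,0.8,-3.5,2,60,0,0,-0.8],
)

```text
time: 9.68
tcp_pos: [442.0, -166.5, 58.7]
tcp_rot: [[0.956, 0.293, -0.002], [0.293, -0.956, -0.002], [-0.002, 0.001, -1.0]]
wrist_force: [-0.3, 0.7, 1.2]
grip_width: 68.2
```

```bash
python3 - <<'E'
from h import *
st();c=r.read_camera("wrist"); cv2.imwrite("pics/w7.png",c["frame"]);tips(c)
P=cloud(c); m=(P[:,2]>13)&(P[:,2]<24)&(abs(P[:,0]-444)<65)&(abs(P[:,1]+164)<65)
Q=P[m]; print(len(Q),np.median(Q[:,2]),cv2.minAreaRect(Q[:,:2].astype(np.float32)))
E
```

```text
t 9.68 tcp [ 442.  -166.5   58.7] yaw 17.01 F [-0.3  0.7  1.2] w 68.2
tip side -1 8002 zmax [-14.   -8.2  -4.5] inner y [33.4 34.9 43.6]
tip side 1 8231 zmax [-14.1  -8.1  -4.3] inner y [31.6 33.1 42.6]
11950 18.26450652293306 ((442.00341796875, -167.82704162597656), (95.07923889160156, 64.30891418457031), 17.40695571899414)
```

View pics/w7.png

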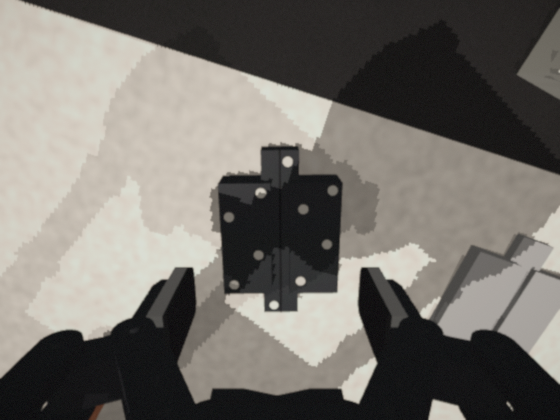

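```bash
python3 - <<'E'
from h import *
plan((442,-167.6,4.5),17.4)
E
```

```text
shift [-0.6  0.6 55. ] turn [ 0.1  0.1 -0.4] len 55.0 rows>= 0.9
```

Emit:
jog_arm(
  moves=[0.95,-0.6,0.8,5,0,0,-0.4,0.95,-0.6,0.8,30,0,0,-0.4,0.95,-0.6,0.8,47,0,0,-0.4,0.95,-0.6,0.8,54,0,0,-0.4,0.95,-0.6,0.8,55,0,0,-0.4,0.6,-0.6,0.8,55,0,0,-0.4,0.6,-0.6,0.8,55,0,0,-0.4,0.6,-0.6,0.8,55,0,0,-0.4],
  squeeze=40,
)

```text
time: 10.72
tcp_pos: [442.7, -168.1, 5.6]
tcp_rot: [[0.954, 0.299, 0.001], [0.299, -0.954, -0.003], [0.0, 0.003, -1.0]]
wrist_force: [0.0, 0.2, 3.5]
grip_width: 62.6
```

```bash
python3 - <<'E'
from h import *
st();c=r.read_camera("wrist"); cv2.imwrite("pics/w8.png",c["frame"])
E
```

```text
t 10.72 tcp [ 442.7 -168.1    5.6] yaw 17.4 F [0.  0.2 3.5] w 62.6
```

View pics/w8.png

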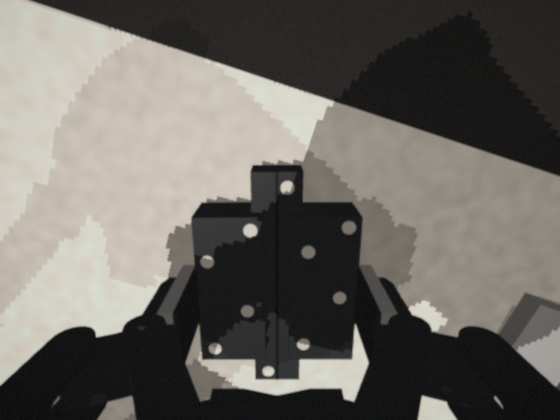

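```bash
python3 - <<'E'
from h import *
plan((655.5,-155.5,65),9.8)
E
```

```text
shift [206.8  51.8 -59.2] turn [ 0.2 -0.   7.6] len 221.3 rows>= 3.5
```

Emit:
jog_arm(
  moves=[0.6,0,0,-15,0,0,0,0.6,0,0,-50,0,0,0,0.6,40,10,-62,0,0,2,0.6,90,22,-62,0,0,4,0.6,140,35,-62,0,0,6,0.6,185,46,-60,0,0,7.6,0.6,205,51,-59,0,0,7.6,0.6,206.8,51.8,-59,0,0,7.6],
)

```text
time: 11.78
tcp_pos: [656.0, -155.1, 64.2]
tcp_rot: [[0.985, 0.171, -0.0], [0.171, -0.985, -0.003], [-0.001, 0.003, -1.0]]
wrist_force: [-0.3, 0.5, -0.5]
grip_width: 63.0
```

```bash
cat >> h.py <<'E'
def poly(f,c,pts,z,pose,col):
    a=np.radians(pose[2]); R=np.array([[np.cos(a),-np.sin(a)],[np.sin(a),np.cos(a)]])
    p=np.array(pts,float)@R.T+pose[:2]; q=proj(c,np.c_[p,np.full(len(p),z)])
    cv2.polylines(f,[q.round().astype(np.int32)],True,col,1)
E
python3 - <<'E'
from h import *
st();c=r.read_camera("wrist"); f=c["frame"].copy()
def cross(a,b,n): return [(a,-n),(b,-n),(b,n),(a,n),(a,a),(-a,a),(-a,n),(-b,n),(-b,-n),(-a,-n),(-a,-a),(a,-a)]
poly(f,c,cross(39,55,17),30,(655.5,-155.5,9.8),(0,255,0)); poly(f,c,cross(39,55,17),22,(655.5,-155.5,9.8),(255,255,0))
cv2.imwrite("pics/w9.png",f)
E
```

```text
t 11.78 tcp [ 656.  -155.1   64.2] yaw 9.85 F [-0.3  0.5 -0.5] w 63.0
```

View pics/w9.png

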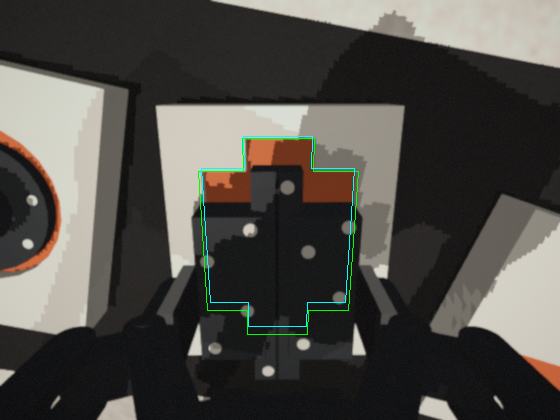

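Emit:
jog_arm(
  moves=[0.6,0,0,8,0,0,0,0.6,0,0,18,0,0,0,0.6,0,0,26,0,0,0,0.6,0,0,31,0,0,0,0.6,0,0,34,0,0,0,0.6,0,0,35,0,0,0,0.6,0,0,35.5,0,0,0,0.6,0,0,35.5,0,0,0],
)

```text
time: 12.82
tcp_pos: [655.6, -155.5, 29.2]
tcp_rot: [[0.985, 0.171, 0.0], [0.171, -0.985, -0.003], [-0.0, 0.003, -1.0]]
wrist_force: [1.3, -0.1, -2.4]
grip_width: 62.9
```

```bash
python3 - <<'E'
from h import *
st();c=r.read_camera("wrist"); f=c["frame"].copy(); cv2.imwrite("pics/w10.png",f)
E
```

```text
t 12.82 tcp [ 655.6 -155.5   29.2] yaw 9.83 F [ 1.3 -0.1 -2.4] w 62.9
```

View pics/w10.png

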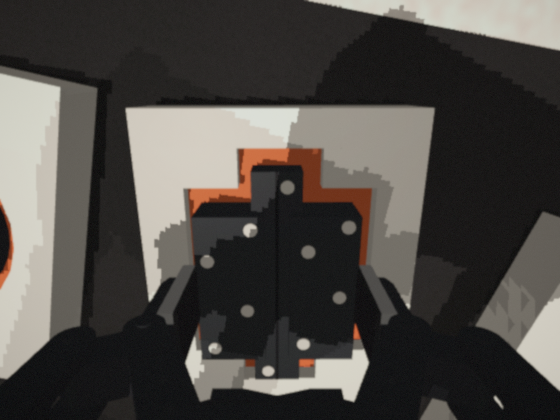

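Emit:
jog_arm(
  moves=[0.6,0,0,1,0,0,0,0.6,0,0,2,0,0,0,0.6,0,0,2.6,0,0,0,0.6,0,0,2.6,0,0,0],
)

```text
time: 13.38
tcp_pos: [655.7, -155.5, 27.6]
tcp_rot: [[0.985, 0.171, 0.001], [0.171, -0.985, -0.003], [0.0, 0.003, -1.0]]
wrist_force: [-3.7, 0.9, 5.6]
grip_width: 62.7
```

Emit:
jog_arm(
  moves=[0.75,0,0,0,0,0,0,0.9,0,0,0,0,0,0,1,0,0,0,0,0,0,1,0,0,-8,0,0,0,1,0,0,-40,0,0,0,1,0,0,-90,0,0,0,1,0,0,-130,0,0,0,1,0,0,-150,0,0,0],
)

```text
time: 14.38
tcp_pos: [656.4, -155.3, 181.7]
tcp_rot: [[0.985, 0.171, 0.006], [0.171, -0.985, -0.004], [0.005, 0.005, -1.0]]
wrist_force: [0.3, 0.0, -0.7]
grip_width: 85.6
```

```bash
python3 - <<'E'
from h import *
st();c=r.read_camera("wrist"); cv2.imwrite("pics/w11.png",c["frame"])
P=cloud(c); m=(P[:,2]>36)&(P[:,2]<50)&(abs(P[:,0]-655)<65)&(abs(P[:,1]+155)<65)
Q=P[m]; print(len(Q),np.percentile(Q[:,2],[5,50,95]),cv2.minAreaRect(Q[:,:2].astype(np.float32)))
plan((430,130,230),17.5)
E
```

```text
t 14.38 tcp [ 656.4 -155.3  181.7] yaw 9.83 F [ 0.3  0.  -0.7] w 85.6
5284 [39.10350838 40.3202365  41.45327328] ((656.9122924804688, -154.9711456298828), (90.261962890625, 64.1693115234375), 10.05156421661377)
 shift [-174.4 -319.6  -49.8] turn [ 0.4 -0.4 -7.7] len 367.5 rows>= 5.9
```

View pics/w11.png

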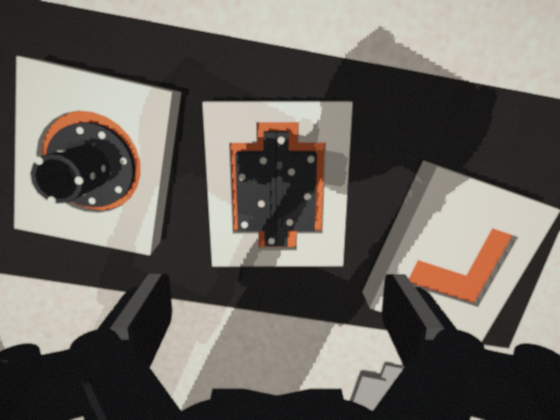

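```bash
python3 - <<'E'
from h import *
c=r.read_camera("wrist"); f0=c["frame"].astype(int)
org=((f0[...,2]>90)&(f0[...,2]>2*f0[...,0]+20)).astype(np.uint8)
n,l,s,ce=cv2.connectedComponentsWithStats(org)
for i in range(1,n):
    if s[i,4]>500 and s[i,0]>380:
        v,u=np.nonzero(l==i); print(s[i],cv2.minAreaRect(at_z(c,np.c_[u,v],22)[:,:2].astype(np.float32)))
f=c["frame"].copy(); L=[(-37,-37),(37,-37),(37,-11),(-11,-11),(-11,37),(-37,37)]
poly(f,c,L,30,(620,-326.5,-9.1),(0,255,0)); poly(f,c,L,22,(620,-326.5,-9.1),(255,255,0)); cv2.imwrite("pics/w12.png",f[100:400,300:])
E
```

```text
[ 408  229  101   72 2597] ((617.7161865234375, -329.7163391113281), (68.24374389648438, 71.23263549804688), 80.96587371826172)
```

View pics/w12.png

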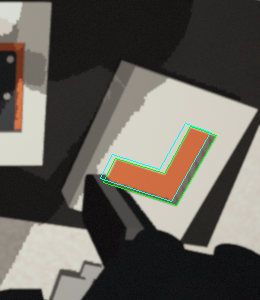

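Emit:
jog_arm(
  moves=[1,-25,-46,-10,0,0,-1,1,-50,-92,-20,0,0,-2,1,-75,-138,-35,0,0,-3,1,-100,-184,-50,0,0,-4,1,-125,-230,-50,0,0,-5,1,-150,-275,-50,0,0,-6.5,1,-170,-312,-50,0,0,-7.7,1,-174,-319,-50,0.4,-0.4,-7.7],
)

```text
time: 15.48
tcp_pos: [428.7, 131.1, 226.4]
tcp_rot: [[0.953, 0.304, -0.005], [0.304, -0.953, 0.001], [-0.005, -0.002, -1.0]]
wrist_force: [0.3, -0.1, -0.3]
grip_width: 85.4
```

```bash
python3 - <<'E'
from h import *
st();c=r.read_camera("wrist"); cv2.imwrite("pics/w13.png",c["frame"]); np.savez("w13.npz",**c)
for t in ("corner_mid","tee_mid","holder"):
    for p in r.pinpoint("wrist",t)[:1]: print(t,round(p["score"],2),np.round(p["xy"],1),at_z(c,p["xy"],Z[t])[0].round(1))
E
```

```text
t 15.47 tcp [428.7 131.1 226.4] yaw 17.73 F [ 0.3 -0.1 -0.3] w 85.4
corner_mid 0.58 [269.7 172. ] [427.6 138.7  25. ]
tee_mid 0.81 [37.5 51.6] [469.1 353.7  39. ]
holder 0.55 [60.3 31.8] [488.7 359.3   0. ]
```

View pics/w13.png

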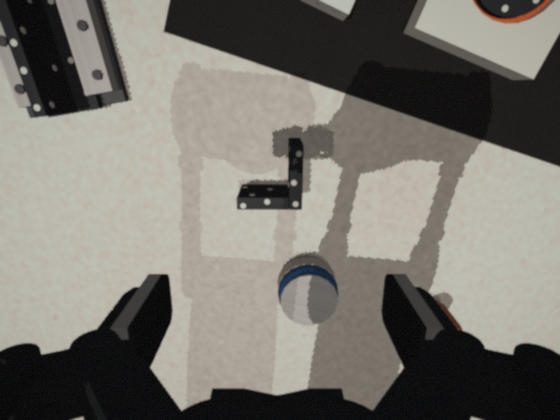

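```bash
python3 - <<'E'
from h import *
c=dict(np.load("w13.npz"))
P=cloud(c); m=(P[:,2]>40)&(P[:,2]<56)&(abs(P[:,0]-430)<60)&(abs(P[:,1]-135)<60)
Q=P[m]; print(len(Q),np.median(Q[:,2]),cv2.minAreaRect(Q[:,:2].astype(np.float32)),Q.mean(0))
f=c["frame"].copy()
L=[(-30,-30),(30,-30),(30,-18),(-18,-18),(-18,30),(-30,30)]
b=cv2.minAreaRect(Q[:,:2].astype(np.float32)); a=b[2] if b[2]<45 else b[2]-90
poly(f,c,L,50,(*b[0],a),(0,255,0)); poly(f,c,L,0,(*b[0],a),(0,0,255))
cv2.imwrite("pics/w14.png",cv2.resize(f[110:240,200:370],None,fx=4,fy=4,interpolation=0))
# bottle heights
m=(P[:,2]>30)&(P[:,2]<200)&(abs(P[:,0]-375)<45)&(abs(P[:,1]-80)<60); print(P[m].min(0),P[m].max(0),P[m].mean(0))
E
```

```text
1685 48.22886723417929 ((427.43719482421875, 138.51022338867188), (60.1840934753418, 59.84568405151367), 17.6291561126709) [421.08295302 126.20159073  47.89925836]
[330.00801666  34.79756659  30.00398028] [419.9567188  139.93629495  50.32524718] [369.39858062  89.42156265  42.60992617]
```

View pics/w14.png

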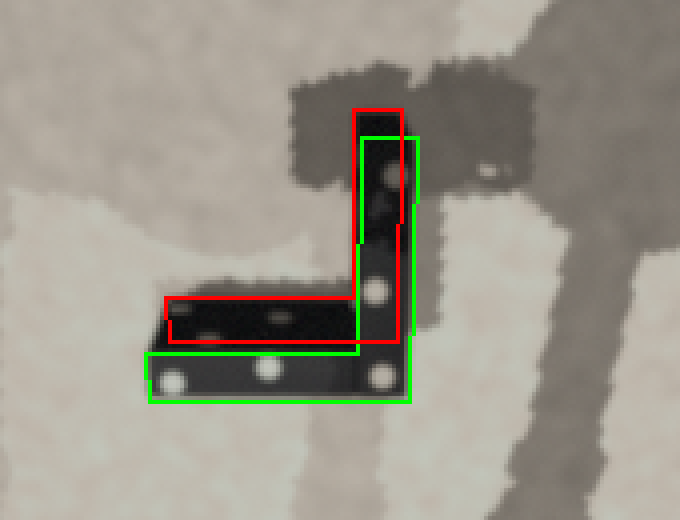

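```bash
python3 - <<'E'
from h import *
plan((436.7,117,90),17.6); plan((436.7,117,14),17.6)
E
```

```text
shift [  2.7  13.2 137.1] turn [-0.1  0.2 -0.1] len 137.8 rows>= 2.2
 shift [  3.   13.3 213.1] turn [-0.1  0.2 -0.1] len 213.5 rows>= 3.4
```

Emit:
jog_arm(
  moves=[0.5,3,13.3,55,0,0,0,0.5,3,13.3,105,0,0,0,0.5,3,13.3,130,0,0,0,0.5,3,13.3,140,0,0,0,0.5,3,13.3,142,-0.1,0.2,-0.1],
)

```text
time: 16.3
tcp_pos: [437.3, 116.4, 85.0]
tcp_rot: [[0.954, 0.301, -0.001], [0.301, -0.954, -0.001], [-0.001, 0.001, -1.0]]
wrist_force: [-0.1, -0.1, -0.1]
grip_width: 42.8
```

```bash
python3 - <<'E'
from h import *
st();c=r.read_camera("wrist"); cv2.imwrite("pics/w15.png",c["frame"]); tips(c)
P=cloud(c); m=(P[:,2]>40)&(P[:,2]<56)&(abs(P[:,0]-430)<60)&(abs(P[:,1]-135)<60)
Q=P[m]; print(len(Q),np.median(Q[:,2]),cv2.minAreaRect(Q[:,:2].astype(np.float32)),Q.mean(0))
plan((436.7,117,14),17.6)
E
```

```text
t 16.3 tcp [437.3 116.4  85. ] yaw 17.52 F [-0.1 -0.1 -0.1] w 42.8
tip side -1 9588 zmax [-12.4  -4.5   1.5] inner y [21.6 21.8 37.8]
tip side 1 9570 zmax [-12.4  -4.6   0.9] inner y [20.8 20.9 36.9]
3632 48.20330295590358 ((428.20526123046875, 138.76742553710938), (60.37434768676758, 60.112064361572266), 16.626211166381836) [427.36579605 121.48166315  47.74656601]
 shift [-0.8 -0.7 71.6] turn [ 0.1 -0.  -0.1] len 71.6 rows>= 1.1
```

View pics/w15.png

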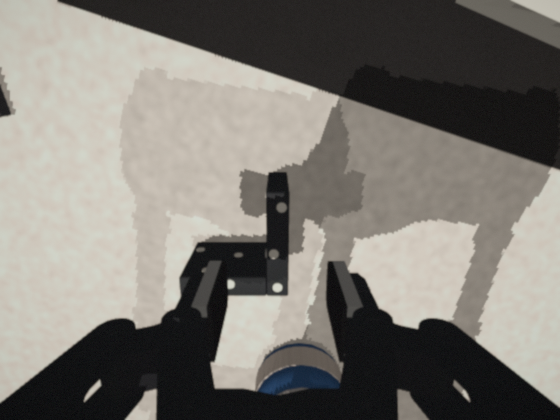

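Emit:
jog_arm(
  moves=[0.5,-0.5,0,30,0,0,0,0.5,-0.5,0,52,0,0,0,0.5,-0.5,0,65,0,0,0,0.5,-0.5,0,70,0,0,0,0.5,-0.5,0,70,0,0,0,0,-0.5,0,70,0,0,0,0,-0.5,0,70,0,0,0,0,-0.5,0,70,0,0,0],
  squeeze=30,
)

```text
time: 17.35
tcp_pos: [437.8, 116.5, 16.5]
tcp_rot: [[0.953, 0.301, 0.002], [0.301, -0.953, -0.001], [0.002, 0.001, -1.0]]
wrist_force: [-0.1, -0.5, 2.6]
grip_width: 11.8
```

Emit:
jog_arm(
  moves=[0,0,0,0,0,0,0,0,0,0,0,0,0,0,0,0,0,0,0,0,0],
)

```text
time: 17.73
tcp_pos: [437.8, 116.6, 16.6]
tcp_rot: [[0.953, 0.301, 0.002], [0.301, -0.953, -0.0], [0.002, 0.001, -1.0]]
wrist_force: [-0.9, 1.1, 1.4]
grip_width: 11.6
```

```bash
python3 - <<'E'
from h import *
st();c=r.read_camera("wrist"); cv2.imwrite("pics/w16.png",c["frame"])
# target TCP for local grasp offset
a=np.radians(-9); R=np.array([[np.cos(a),-np.sin(a)],[np.sin(a),np.cos(a)]])
print(np.array([619,-327.5])+R@[2,-24])
E
```

```text
t 17.73 tcp [437.8 116.6  16.6] yaw 17.54 F [-0.9  1.1  1.4] w 11.6
[ 617.22094952 -351.5173891 ]
```

View pics/w16.png

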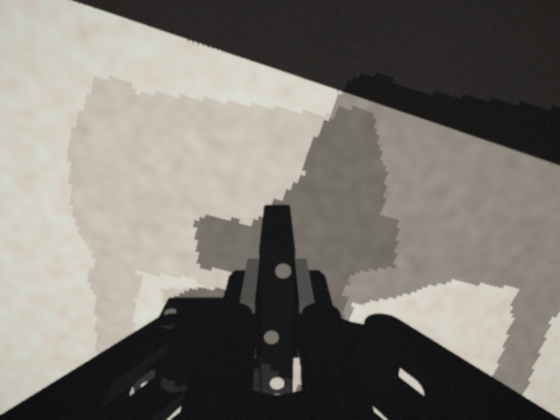

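```bash
python3 - <<'E'
from h import *
plan((618,-351.6,90),-9)
E
```

```text
shift [ 30.9 500.8 -72.8] turn [ 0.  -0.1 26.5] len 507.0 rows>= 8.1
```

Emit:
jog_arm(
  moves=[0,0,0,-15,0,0,0,0,0,0,-50,0,0,0,0,3,40,-75,0,0,2,0,7,95,-80,0,0,5,0,10,150,-80,0,0,8,0,13,205,-80,0,0,11,0,16,260,-80,0,0,14,0,20,315,-80,0,0,17],
)

```text
time: 18.77
tcp_pos: [552.1, -179.5, 97.8]
tcp_rot: [[1.0, 0.008, 0.003], [0.008, -1.0, -0.001], [0.003, 0.001, -1.0]]
wrist_force: [1.6, 0.8, -0.4]
grip_width: 11.6
```

```bash
python3 - <<'E'
from h import *
st();plan((618,-351.6,85),-9)
E
```

```text
t 18.77 tcp [ 552.1 -179.5   97.8] yaw 0.44 F [ 1.6  0.8 -0.4] w 11.6
 shift [ 64.6 172.6  13.1] turn [ 0.  -0.2  9.4] len 184.7 rows>= 3.0
```

Emit:
jog_arm(
  moves=[0,15,50,3,0,0,3,0,33,95,6,0,0,6,0,50,140,10,0,0,9,0,60,165,13,0,0,9.4,0,64,172,13,0,-0.2,9.4,0,64.6,172.6,13,0,-0.2,9.4],
)

```text
time: 19.52
tcp_pos: [618.1, -351.3, 85.3]
tcp_rot: [[0.988, -0.156, -0.001], [-0.156, -0.988, 0.0], [-0.001, -0.0, -1.0]]
wrist_force: [-0.2, 0.1, -0.9]
grip_width: 11.5
```

```bash
python3 - <<'E'
from h import *
st();c=r.read_camera("wrist"); f=c["frame"].copy();L=[(-37,-37),(37,-37),(37,-11),(-11,-11),(-11,37),(-37,37)]
poly(f,c,L,30,(619,-327.5,-9.),(0,255,0)); poly(f,c,L,22,(619,-327.5,-9.),(255,255,0))
cv2.imwrite("pics/w17.png",f)
E
```

```text
t 19.52 tcp [ 618.1 -351.3   85.3] yaw -8.95 F [-0.2  0.1 -0.9] w 11.5
```

View pics/w17.png

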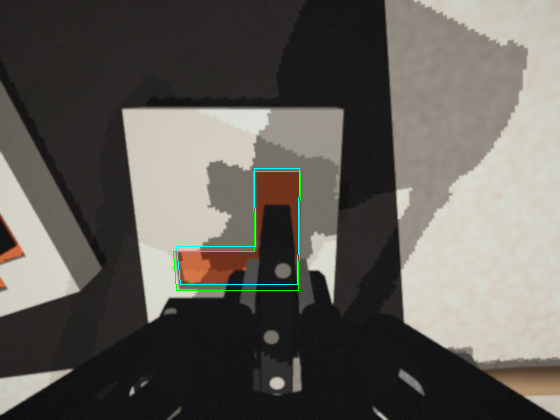

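Emit:
jog_arm(
  moves=[0,0,0,10,0,0,0,0,0,0,22,0,0,0,0,0,0,32,0,0,0,0,0,0,39,0,0,0,0,0,0,43,0,0,0,0,0,0,45,0,0,0,0,0,0,45.5,0,0,0,0,0,0,45.5,0,0,0],
)

```text
time: 20.58
tcp_pos: [618.4, -351.0, 40.4]
tcp_rot: [[0.988, -0.155, 0.0], [-0.155, -0.988, -0.0], [0.0, 0.0, -1.0]]
wrist_force: [-0.4, 0.3, -0.8]
grip_width: 11.6
```

```bash
python3 - <<'E'
from h import *
st();c=r.read_camera("wrist"); f=c["frame"].copy()
cv2.imwrite("pics/w18.png",f)
E
```

```text
t 20.57 tcp [ 618.4 -351.    40.4] yaw -8.92 F [-0.4  0.3 -0.8] w 11.6
```

View pics/w18.png

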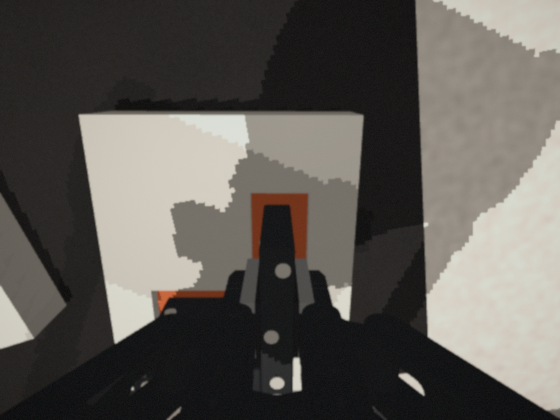

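Emit:
jog_arm(
  moves=[0,0,0,1,0,0,0,0,0,0,2,0,0,0,0,0,0,2.8,0,0,0,0,0,0,2.8,0,0,0],
)

```text
time: 21.12
tcp_pos: [618.5, -351.1, 38.6]
tcp_rot: [[0.988, -0.155, 0.001], [-0.155, -0.988, -0.001], [0.001, 0.001, -1.0]]
wrist_force: [-2.3, 2.0, 4.1]
grip_width: 11.7
```

Emit:
jog_arm(
  moves=[0.2,0,0,0,0,0,0,0.35,0,0,0,0,0,0,0.45,0,0,0,0,0,0,0.45,0,0,-8,0,0,0,0.45,0,0,-40,0,0,0,0.5,0,0,-90,0,0,0,0.7,0,0,-140,0,0,0,1,0,0,-170,0,0,0],
)

```text
time: 22.12
tcp_pos: [618.9, -351.3, 213.4]
tcp_rot: [[0.988, -0.155, 0.005], [-0.155, -0.988, -0.003], [0.006, 0.003, -1.0]]
wrist_force: [0.6, -1.3, -0.4]
grip_width: 76.1
```

```bash
python3 - <<'E'
from h import *
st();c=r.read_camera("wrist"); f=c["frame"].copy()
cv2.imwrite("pics/w19.png",f)
P=cloud(c); m=(P[:,2]>60)&(P[:,2]<78)&(abs(P[:,0]-620)<60)&(abs(P[:,1]+327)<60)
Q=P[m]; print(len(Q),np.median(Q[:,2]),cv2.minAreaRect(Q[:,:2].astype(np.float32)))
E
```

```text
t 22.12 tcp [ 618.9 -351.3  213.4] yaw -8.92 F [ 0.6 -1.3 -0.4] w 76.1
2064 70.19446958035277 ((619.2554931640625, -327.19415283203125), (59.83280563354492, 59.938419342041016), 81.21687316894531)
```

View pics/w19.png

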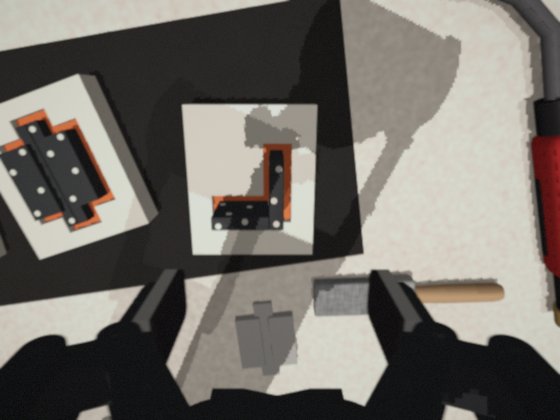

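```bash
python3 - <<'E'
from h import *
plan((450,320,250),20); plan((480,0,250),5)
E
```

```text
shift [-271.2 -637.1  -38.2] turn [  0.4  -0.5 -28.9] len 693.5 rows>= 11.1
 shift [-192.  -325.7  -35.9] turn [  0.3  -0.6 -13.9] len 379.7 rows>= 6.1
```

Emit:
jog_arm(
  moves=[1,-24,-41,-10,0,0,-2,1,-50,-85,-20,0,0,-4,1,-78,-132,-35,0,0,-6,1,-105,-180,-36,0,0,-8,1,-133,-227,-36,0,0,-10,1,-160,-273,-36,0,0,-12,1,-192,-322,-36,0.3,-0.6,-14,1,-204,-380,-36,0.3,-0.6,-17],
)

```text
time: 23.18
tcp_pos: [475.5, 56.7, 250.6]
tcp_rot: [[0.99, 0.141, 0.001], [0.141, -0.99, -0.001], [0.001, 0.001, -1.0]]
wrist_force: [1.5, 0.6, -0.2]
grip_width: 85.6
```

```bash
python3 - <<'E'
from h import *
st();plan((450,320,250),20)
E
```

```text
t 23.18 tcp [475.5  56.7 250.6] yaw 8.1 F [ 1.5  0.6 -0.2] w 85.6
 shift [  11.9 -264.2    0.3] turn [  0.1  -0.1 -11.9] len 264.5 rows>= 4.2
```

Emit:
jog_arm(
  moves=[1,2,-55,0,0,0,-2.5,1,4,-110,0,0,0,-5,1,7,-165,0,0,0,-8,1,10,-220,0,0,0,-11,1,12,-255,0,0,0,-12,1,12,-264,0,0,0,-12,1,12,-264,0,0,0,-12],
)

```text
time: 24.05
tcp_pos: [450.1, 319.7, 250.3]
tcp_rot: [[0.939, 0.344, 0.001], [0.344, -0.939, -0.002], [0.0, 0.002, -1.0]]
wrist_force: [0.2, 0.5, 0.5]
grip_width: 85.4
```

```bash
python3 - <<'E'
from h import *
st();c=r.read_camera("wrist"); f=c["frame"].copy()
cv2.imwrite("pics/w20.png",f);np.savez("w20.npz",**c)
E
```

```text
t 24.05 tcp [450.1 319.7 250.3] yaw 20.11 F [0.2 0.5 0.5] w 85.4
```

View pics/w20.png

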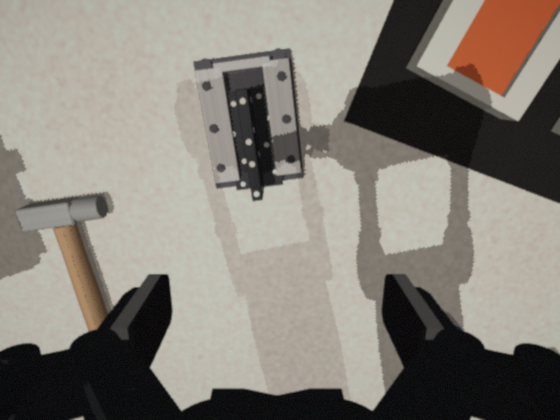

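```bash
python3 - <<'E'
from h import *
c=dict(np.load("w20.npz"))
P=cloud(c); B=(abs(P[:,0]-485)<90)&(abs(P[:,1]-360)<90)
def line(Q):
    q=Q[:,:2]-Q[:,:2].mean(0); u=np.linalg.svd(q,full_matrices=0)[2][0]; return np.degrees(np.arctan2(u[1],u[0]))
for lo,hi in ((60,76),(19,32)):
    Q=P[B&(P[:,2]>lo)&(P[:,2]<hi)]; print(lo,len(Q),np.median(Q[:,2]),cv2.minAreaRect(Q[:,:2].astype(np.float32)),Q.mean(0),line(Q))
f=c["frame"].copy()
cv2.imwrite("pics/w21.png",cv2.resize(f[30:215,170:330],None,fx=3.2,fy=3.2,interpolation=cv2.INTER_CUBIC))
E
```

```text
60 1310 66.2585362660761 ((468.22991943359375, 352.5275573730469), (100.26738739013672, 10.310375213623047), 27.113441467285156) [470.63395788 353.52155845  66.13102291] -152.71549564679788
19 6384 23.32910653004427 ((482.0930480957031, 359.85601806640625), (121.88652038574219, 89.16351318359375), 27.313587188720703) [489.21324899 363.2523988   23.46147978] -152.3174681871623
```

View pics/w21.png

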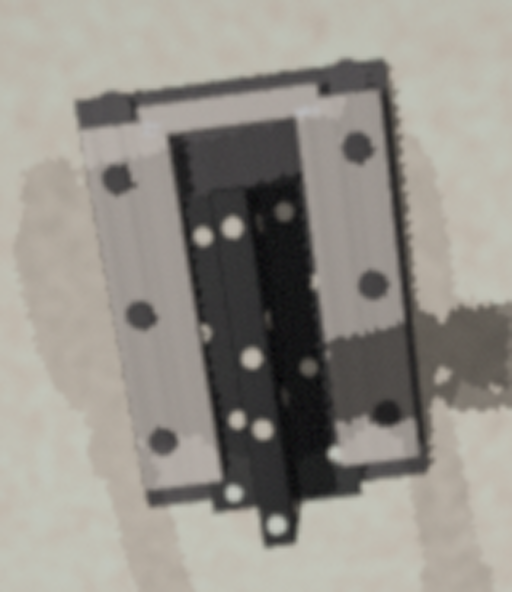

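```bash
python3 - <<'E'
from h import *
plan((468.2,352.5,110),27.2)
E
```

```text
shift [ 28.1 -25.5 140.5] turn [ 0.1 -0.  -7.1] len 145.5 rows>= 2.3
```

Emit:
jog_arm(
  moves=[0.7,10,-10,45,0,0,-2,0.5,20,-19,90,0,0,-4,0.5,27,-25,120,0,0,-6,0.5,28,-25.5,135,0,0,-7,0.5,28,-25.5,140,0,0,-7.1,0.5,28.1,-25.5,140.5,0,0,-7.1],
)

```text
time: 24.85
tcp_pos: [468.8, 352.1, 111.4]
tcp_rot: [[0.89, 0.455, 0.003], [0.455, -0.89, -0.001], [0.002, 0.002, -1.0]]
wrist_force: [0.7, 0.0, 0.2]
grip_width: 42.6
```

```bash
python3 - <<'E'
from h import *
st();c=r.read_camera("wrist"); f=c["frame"].copy()
cv2.imwrite("pics/w22.png",f)
P=cloud(c); B=(abs(P[:,0]-485)<90)&(abs(P[:,1]-360)<90)
s=r.sense();T=(P-s["tcp_pos"])@s["tcp_rot"]
for lo,hi in ((60,73),(20,28)):
    Q=P[B&(P[:,2]>lo)&(P[:,2]<hi)]; print(lo,len(Q),np.median(Q[:,2]),cv2.minAreaRect(Q[:,:2].astype(np.float32)))
E
```

```text
t 24.85 tcp [468.8 352.1 111.4] yaw 27.1 F [0.7 0.  0.2] w 42.6
60 3104 66.2595286988535 ((468.58343505859375, 352.855224609375), (99.97423553466797, 10.168027877807617), 27.246856689453125)
20 13976 23.328419284372828 ((485.5306396484375, 361.5589294433594), (114.15953826904297, 89.35272979736328), 27.236560821533203)
```

View pics/w22.png

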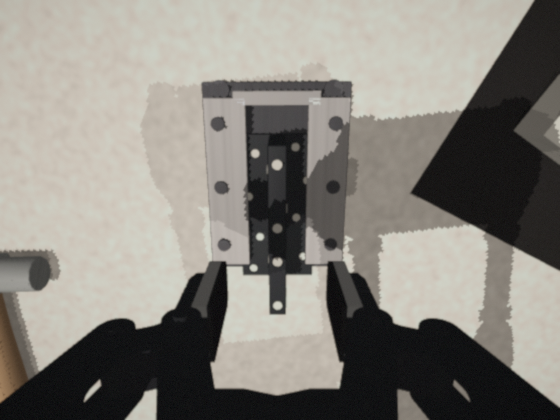

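Emit:
jog_arm(
  moves=[0.5,0,-0.3,30,0,0,-0.1,0.5,0,-0.3,55,0,0,-0.1,0.5,0,-0.3,69,0,0,-0.1,0.5,0,-0.3,76,0,0,-0.1,0.5,0,-0.3,78,0,0,-0.1,0.5,0,-0.3,78,0,0,-0.1,0.35,0,-0.3,78,0,0,-0.1,0.25,0,-0.3,78,0,0,-0.1],
  squeeze=20,
)

```text
time: 25.9
tcp_pos: [469.2, 352.8, 34.2]
tcp_rot: [[0.889, 0.457, 0.004], [0.457, -0.889, 0.0], [0.004, 0.002, -1.0]]
wrist_force: [-0.6, 0.2, -0.2]
grip_width: 21.2
```

```bash
python3 - <<'E'
from h import *
st();c=r.read_camera("wrist"); f=c["frame"].copy()
cv2.imwrite("pics/w23.png",f)
E
```

```text
t 25.9 tcp [469.2 352.8  34.2] yaw 27.21 F [-0.6  0.2 -0.2] w 21.2
```

View pics/w23.png

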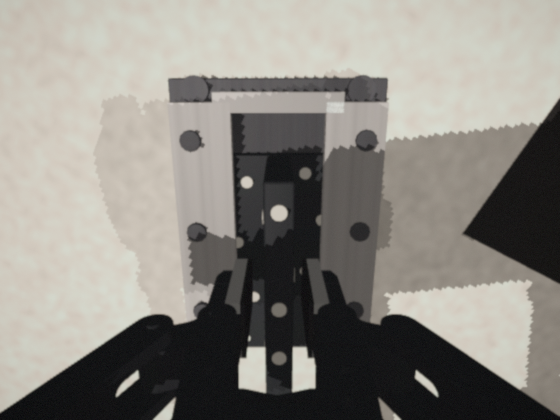

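Emit:
jog_arm(
  moves=[0.15,0,0,0,0,0,0,0.1,0,0,0,0,0,0,0.05,0,0,0,0,0,0,0,0,0,0,0,0,0,0,0,0,0,0,0,0],
)

```text
time: 26.58
tcp_pos: [469.2, 352.7, 34.1]
tcp_rot: [[0.889, 0.457, 0.004], [0.457, -0.889, 0.0], [0.004, 0.002, -1.0]]
wrist_force: [-0.6, -0.8, 0.3]
grip_width: 9.7
```

Emit:
jog_arm(
  moves=[0,-2,0,-0.5,0,0,0,0,-5,0,-0.7,0,0,0,0,-9,0,-0.8,0,0,0,0,-13,0,-0.8,0,0,0,0,-17,0,-0.8,0,0,0,0,-20,0,-0.8,0,0,0],
)

```text
time: 27.32
tcp_pos: [451.1, 343.4, 34.9]
tcp_rot: [[0.889, 0.457, 0.004], [0.457, -0.889, 0.0], [0.004, 0.002, -1.0]]
wrist_force: [0.3, -0.3, 0.1]
grip_width: 9.7
```

Free of force. Continue.

Emit:
jog_arm(
  moves=[0,-5,0,0,0,0,0,0,-11,0,0,0,0,0,0,-17,0,0,0,0,0,0,-23,0,-0.1,0,0,0,0,-29,0,-0.1,0,0,0,0,-34,0,-0.1,0,0,0,0,-38,0,-0.1,0,0,0,0,-40,0,-0.1,0,0,0],
)

```text
time: 28.32
tcp_pos: [415.3, 325.1, 34.9]
tcp_rot: [[0.889, 0.457, 0.004], [0.457, -0.889, 0.0], [0.004, 0.002, -1.0]]
wrist_force: [0.1, -0.9, -0.5]
grip_width: 9.6
```

```bash
python3 - <<'E'
from h import *
st();c=r.read_camera("wrist"); f=c["frame"].copy()
cv2.imwrite("pics/w24.png",f)
E
```

```text
t 28.32 tcp [415.3 325.1  34.9] yaw 27.21 F [ 0.1 -0.9 -0.5] w 9.6
```

View pics/w24.png

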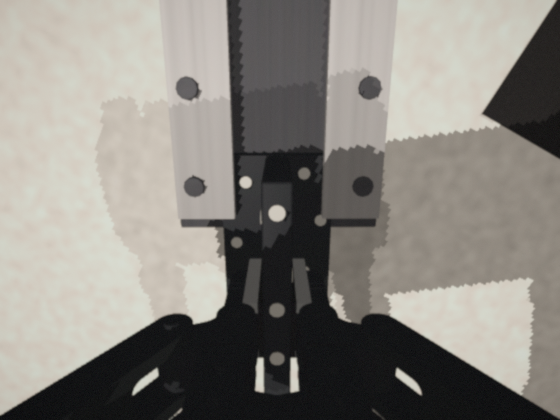

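Emit:
jog_arm(
  moves=[0,-5,0,0,0,0,0,0,-12,0,0,0,0,0,0,-19,0,0,0,0,0,0,-26,0,-0.1,0,0,0,0,-34,0,-0.1,0,0,0,0,-42,0,-0.1,0,0,0,0,-50,0,-0.1,0,0,0,0,-58,0,-0.1,0,0,0],
)

```text
time: 29.38
tcp_pos: [363.2, 298.3, 34.7]
tcp_rot: [[0.889, 0.457, 0.004], [0.457, -0.889, 0.0], [0.004, 0.002, -1.0]]
wrist_force: [-0.1, -0.0, -1.4]
grip_width: 9.9
```

```bash
python3 - <<'E'
from h import *
s=st();c=r.read_camera("wrist"); f=c["frame"].copy()
cv2.imwrite("pics/w25.png",f); print(((s["tcp_pos"]-[482.5,360,0])[:2])@[.889,.457])
plan((652,168,110),-5.5)
E
```

```text
t 29.38 tcp [363.2 298.3  34.7] yaw 27.21 F [-0.1 -0.  -1.4] w 9.9
-134.2455433232328
 shift [198.1 248.1 -74.4] turn [ 0.  -0.2 32.7] len 326.1 rows>= 5.2
```

View pics/w25.png

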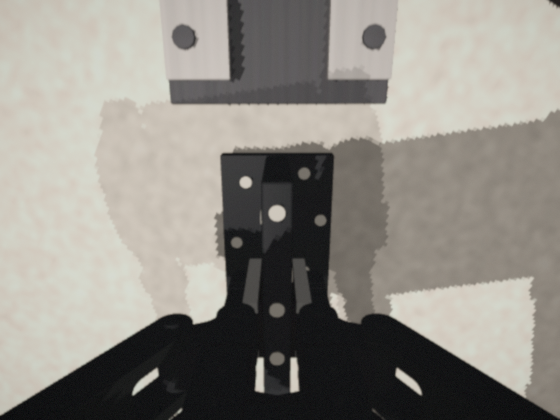

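Emit:
jog_arm(
  moves=[0,0,0,-8,0,0,0,0,0,0,-30,0,0,0,0,0,0,-65,0,0,0,0,25,30,-78,0,0,4,0,55,68,-80,0,0,9,0,85,106,-80,0,0,14,0,115,144,-80,0,0,19,0,145,182,-80,0,0,24],
  squeeze=30,
)

```text
time: 30.42
tcp_pos: [576.2, 201.8, 116.0]
tcp_rot: [[0.999, 0.053, 0.004], [0.053, -0.999, 0.0], [0.004, 0.0, -1.0]]
wrist_force: [-0.8, 1.2, -0.5]
grip_width: 9.4
```

```bash
python3 - <<'E'
from h import *
st(); plan((652.5,168,95),-5.5)
E
```

```text
t 30.43 tcp [576.2 201.8 116. ] yaw 3.05 F [-0.8  1.2 -0.5] w 9.4
 shift [74.3 37.8 21.3] turn [-0.  -0.2  8.6] len 86.0 rows>= 1.4
```

Emit:
jog_arm(
  moves=[0,25,13,4,0,0,3,0,50,26,9,0,0,6,0,66,34,14,0,0,8,0,73,37,19,0,-0.2,8.6,0,74.3,37.8,21,0,-0.2,8.6,0,74.3,37.8,21.3,0,-0.2,8.6],
)

```text
time: 31.18
tcp_pos: [652.1, 168.4, 95.0]
tcp_rot: [[0.995, -0.096, 0.0], [-0.096, -0.995, 0.0], [0.0, -0.0, -1.0]]
wrist_force: [0.6, 0.1, 0.1]
grip_width: 9.6
```

```bash
python3 - <<'E'
from h import *
st();c=r.read_camera("wrist"); f=c["frame"].copy();L=[(-58,-33),(58,-33),(58,33),(-58,33)]
poly(f,c,L,30,(652,168,-5.5),(0,255,0)); poly(f,c,L,22,(652,168,-5.5),(255,255,0))
cv2.imwrite("pics/w26.png",f)
E
```

```text
t 31.18 tcp [652.1 168.4  95. ] yaw -5.5 F [0.6 0.1 0.1] w 9.6
```

View pics/w26.png

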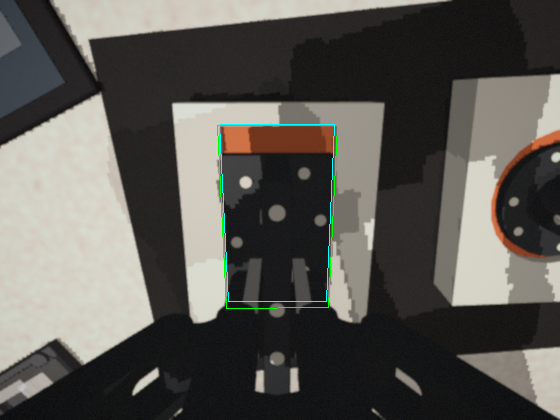

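Match is excellent. Lower 47.5 (of 48.9).

Emit:
jog_arm(
  moves=[0,0,0,10,0,0,0,0,0,0,22,0,0,0,0,0,0,33,0,0,0,0,0,0,41,0,0,0,0,0,0,45,0,0,0,0,0,0,47,0,0,0,0,0,0,47.5,0,0,0,0,0,0,47.5,0,0,0],
)

```text
time: 32.22
tcp_pos: [652.4, 168.5, 48.2]
tcp_rot: [[0.995, -0.096, 0.001], [-0.096, -0.995, 0.0], [0.001, -0.001, -1.0]]
wrist_force: [-0.4, 0.1, -1.1]
grip_width: 9.5
```

```bash
python3 - <<'E'
from h import *
st();c=r.read_camera("wrist"); f=c["frame"].copy()
cv2.imwrite("pics/w27.png",f)
E
```

```text
t 32.23 tcp [652.4 168.5  48.2] yaw -5.5 F [-0.4  0.1 -1.1] w 9.5
```

View pics/w27.png

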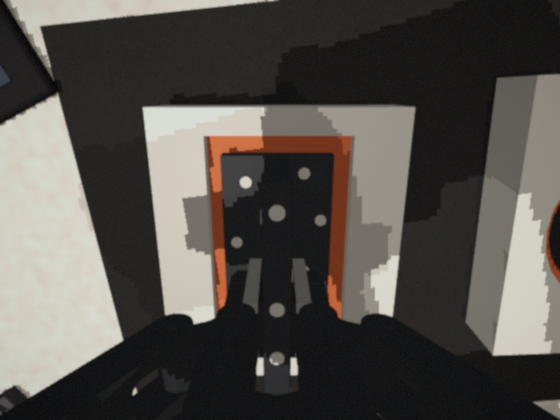

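Emit:
jog_arm(
  moves=[0,0,0,1,0,0,0,0,0,0,2,0,0,0,0,0,0,2.7,0,0,0,0,0,0,2.7,0,0,0],
)

```text
time: 32.78
tcp_pos: [652.5, 168.6, 46.2]
tcp_rot: [[0.995, -0.096, 0.002], [-0.096, -0.995, 0.001], [0.002, -0.001, -1.0]]
wrist_force: [-2.1, 0.5, 2.2]
grip_width: 9.9
```

Contact at the expected height. Release and rise.

Emit:
jog_arm(
  moves=[0.2,0,0,0,0,0,0,0.35,0,0,0,0,0,0,0.45,0,0,0,0,0,0,0.45,0,0,-8,0,0,0,0.5,0,0,-40,0,0,0,0.5,0,0,-90,0,0,0,0.7,0,0,-140,0,0,0,1,0,0,-170,0,0,0],
)

```text
time: 33.78
tcp_pos: [652.7, 168.5, 220.9]
tcp_rot: [[0.995, -0.096, 0.007], [-0.096, -0.995, 0.002], [0.007, -0.002, -1.0]]
wrist_force: [0.3, 0.0, 0.7]
grip_width: 75.8
```

Emit:
jog_arm(
  moves=[1,-50,0,-10,0,0,0,1,-100,0,-20,0,0,0,1,-150,10,-20,0,0,0,1,-180,20,-20,0,0,0,1,-180,20,-20,0,0,0,1,-180,20,-20,0,0,0],
)

```text
time: 34.52
tcp_pos: [472.0, 165.9, 240.2]
tcp_rot: [[0.995, -0.096, 0.008], [-0.096, -0.995, 0.002], [0.008, -0.003, -1.0]]
wrist_force: [0.6, 0.3, 0.3]
grip_width: 85.5
```

```bash
python3 - <<'E'
from h import *
st()
t=r.read_camera("top"); cv2.imwrite("pics/t28.png",cv2.resize(t["frame"][120:290,100:460],None,fx=2.2,fy=2.2,interpolation=cv2.INTER_CUBIC))
c=r.read_camera("wrist"); cv2.imwrite("pics/w28.png",c["frame"])
P=cloud(c); 
for nm,lo,hi,x,y in (("tee",68,86,652,168),("teebase",27,35,652,168),("pipe",66,84,652,-2)):
    Q=P[(P[:,2]>lo)&(P[:,2]<hi)&(abs(P[:,0]-x)<62)&(abs(P[:,1]-y)<30)]
    if len(Q): print(nm,len(Q),np.percentile(Q[:,2],[5,50,95]).round(1),cv2.minAreaRect(Q[:,:2].astype(np.float32)))
P=cloud(t)
for nm,lo,hi,x,y in (("tee",68,86,655,169),("pipe",66,84,655,-1),("butt",36,50,658,-155),("corner",60,78,621,-327)):
    Q=P[(P[:,2]>lo)&(P[:,2]<hi)&(abs(P[:,0]-x)<62)&(abs(P[:,1]-y)<45)]
    if len(Q): print("top",nm,len(Q),np.percentile(Q[:,2],[5,50,95]).round(1),cv2.minAreaRect(Q[:,:2].astype(np.float32)))
print([ (p["score"],at_z(t,p["xy"],5)[0].round(1)) for p in r.pinpoint("top","steel_coupon_mid")[:1]])
E
```

```text
t 34.52 tcp [472.  165.9 240.2] yaw -5.5 F [0.6 0.3 0.3] w 85.5
tee 313 [72.7 78.  79.5] ((608.397705078125, 172.34906005859375), (10.061290740966797, 14.257576942443848), 83.26335144042969)
teebase 1515 [27.2 28.3 29.8] ((608.8718872070312, 167.83580017089844), (59.86642074584961, 37.991249084472656), 89.52466583251953)
top tee 193 [72.6 80.3 83.9] ((656.6593627929688, 170.6952362060547), (10.837636947631836, 99.12566375732422), 84.59249114990234)
top pipe 82 [69.1 77.3 80. ] ((653.5556030273438, 1.3202590942382812), (33.46492385864258, 34.515625), 1.5057497024536133)
top butt 645 [36.9 42.2 45.8] ((653.7749633789062, -153.81629943847656), (109.80010986328125, 64.87966918945312), 9.511585235595703)
top corner 257 [62.7 71.5 75.1] ((624.9942626953125, -324.001708984375), (60.953758239746094, 61.252227783203125), 80.55964660644531)
[(0.66, array([ 440.1, -305.8,    5. ]))]
```

View pics/t28.png

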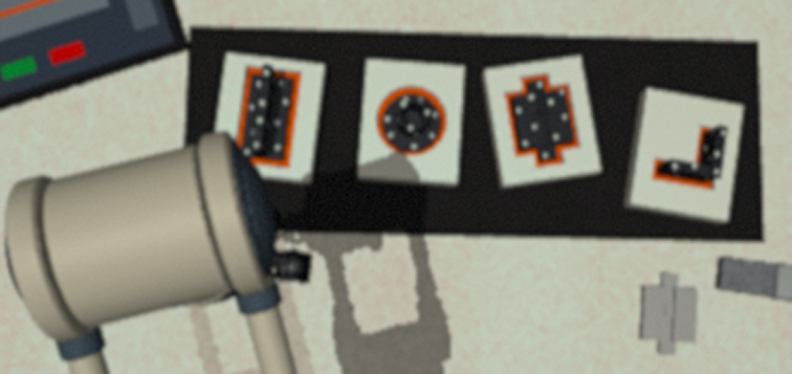

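View pics/w28.png

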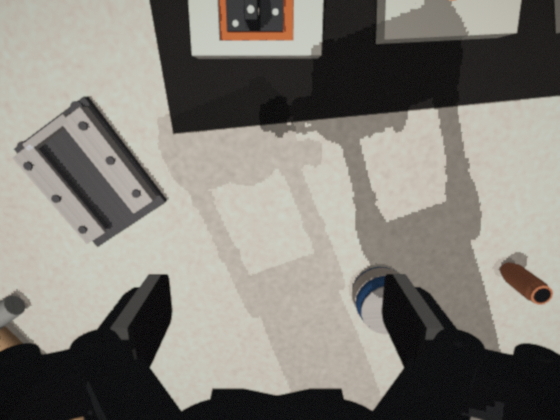

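```bash
python3 - <<'E'
from h import *
print(r.close_job())
E
```

```text
the job is handed in; nothing more can be done
None
```

All four dotted workpieces are packed in their matching foam cut-outs, and the job was handed in at about 34.6 s of the 122 s allowed. `close_job` gave no verdict, so what follows comes from my own last checks.

- **T-joint:** I drew it straight out along the channel with no wrist force above about 1.5 N, and lifted it only once it was clear of the holder.
- **Setting down:** Every piece was lowered until it touched at 2–6 N, at the height expected for its cut-out floor, then released.
- **Heights:** In the final top view the piece tops measured 80 mm (T-joint), 77 mm (pipe), 42 mm (butt plate) and 72 mm (corner). Those match pieces sitting fully down on the floors.
- **Position and turn:** In the top view, turns were within about 1° of the cut-outs, and the T-joint, pipe and corner were within about 3 mm of centre. The butt plate read about 7 mm off there, but its depth patch was 14 mm too long. The close-up wrist view after release put it within 2 mm.
- **Disagreement:** The top camera reads about 3–5 mm further out in x than the wrist camera. I placed the pieces by the wrist camera.
- **Steel coupon:** I never touched it. Its estimated position differed by 4 mm from the start, which is within the spread of those estimates.
- **Hand-in:** The gripper was open and clear of everything.

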